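Clamp an instrument case in the crank vice

TASK

Stand the small instrument case with the round dial upright on the bed of the crank vice, centred and lengthwise between the two jaws, and let go of it. Then take the crank by its free-spinning handle and wind it clockwise, round and round without letting go, until you feel that the case is firmly clamped between the jaws; stop there, because forcing the crank further dents the case. Let go with the case still clamped, and leave the other two cases where they are.

Things in the scene. Friction and masses are not known exactly. Their poses are not given: they have to be found in the camera images.
- case_dial: the case to clamp: aluminium box with black end plates, 48 wide (x) by 80 long (y) by 62 high (z), with one black round dial 34 across and 6 high in the middle of its top; about 0.35 kg. Origin: centre of its underside, z up. Grip it across its 48 mm width.
- vice: crank vice, fixed to the bench: steel base plate 150 (x) by 400 (y, from -165 to 235), grey gearbox on it at x = -50 to 50, y = 115 to 205, up to z = 98. Origin: on the bench under the bed, z up; the flat bed is at z = 20. The jaws close along its y axis, centred on x = 0.
- bed (a point): middle of the vice's bed, on its surface at vice (0, 0, 20), axes as the vice. The back jaw, 70 wide and 52 high, stands toward -y; its gripping face looks to +y and is set by hand anywhere from y = -100 to -85: this is not measured and must be felt. The two jaw faces are 125 to 160 apart at the start.
- jaw: moving jaw with a sprung steel face plate, 70 wide (x), 36 thick (y), 52 high. Origin: foot of its gripping face, on the bed; axes as the vice, the face looks to -y. The crank drives it 40 per turn to -y. It slides the case with a light drag (about 2 N) until the case meets the back jaw; then the clamping force rises by about 33 N per mm of jaw travel.
- crank (a joint): crank angle in rad, 0 to 15.7, grows clockwise seen from above and closes the jaw; 0: arm toward the vice's -x. Starts at 0 to 3; the case is met by both jaws at about 10.2 to 12.6. It stays where left. Turning takes about 5 N at the handle; each further newton along the circle clamps with about 9 N. Firm: 25 N or more (3 N extra at the handle); above 110 N (12 N extra) the case dents.
- crank_axis (a point): point on the crank's upright axis, at vice x = 0, y = 160, z = 110 (fixed to the vice, axes as the vice). About 40 N of clamping force stays when the handle is let go of.
- grip_mid (a point): on the axis of the crank's upright black handle: a smooth free-spinning cylinder 24 in diameter, 58 high, 60 from the crank axis. The point is 32 above its lower end, 26 below its top, 144 above the bench. The flat crank arm under it (20 wide) and the hub stay at least 29 below this point. The handle's own turn about its axis means nothing.
- case_long: another aluminium case, 48 by 110 by 50 high, three small knobs on top; stays where it is. Origin: centre of its underside.
- case_plain: another aluminium case, 48 by 65 by 62 high, with a flat rectangular switch on top; stays where it is. Origin: centre of its underside.
Not all that is in view belongs to the job. Leave any red look-alike of the case_dial alone.

How it is judged:
By the outcome, as a careful person would: the job done as asked, in the order asked, and still so for the second after the job is handed in, with the robot touching nothing.
It also fails if it takes over 72 s, if anything falls off the work surface, if the arm or the gripper's body presses on something with over 40 N, if the wrist force passes 120 N, or if a joint passes its speed limit or range.

ROBOT

A 7-joint arm with a two-finger parallel gripper is mounted at the origin on the work surface. World frame = base frame: x ahead of the robot, y to its left, z up, the work surface at z = 0. Lengths are in m, angles in rad, forces in N, time in s.
With the tool pointing down it reaches from about 0.425 to 1.025 m from the base axis. Payload 3.6 kg.
Tool frame: the origin (TCP) lies between the finger pads; the fingertips stand 22 mm ahead of it and the grasp point (between the pads) lies 3 mm ahead of it; z points along the fingers, x is the direction in which the jaws open and shut, and the axes are right-handed (so a half turn about z gives the same grasp; the last joint's range is limited). The gripper opens to 85 mm and grips with 20 to 120 N. Pads are 22 mm wide; open, the fingers measure 114 mm over their backs; the gripper's body (76 mm by 85 mm) begins 54 mm behind the grasp point. The pads swing forward as they close: fully open they stand 13 mm farther back than shut.
Start: joints at [-1.236, 0.591, 0.048, 1.609, -0.033, 0.943, -0.034], TCP at [0.301, 0.659, 0.231] pointing down, gripper open.
Joint ranges: [-2.69, 2.69], [-0.47, 2.24], [-1.27, 1.36], [0.19, 2.51], [-1.53, 4.68], [0.08, 2.07], [-3.09, 3.09]. Speed limits (rad/s): [2.57, 2.57, 3.14, 3.14, 3.14, 3.14, 3.14].

INTERFACE

Orientations are given as [roll, pitch, yaw] about the fixed x, y, z axes, in that order (R = Rz(yaw) Ry(pitch) Rx(roll)).
In Python, from bench import readout, imaging, r, masks_of, landmark_of gives the robot as it stands.
- The arm moves only by the tool arm_command, never from a script. Its argument "deltas" is a list of rows, each an object of numbers: "gripper": the opening in per cent of the stroke, from 0 (shut) to 100 (fully open); "x", "y", "z": the shift along the tool's x, y, z in m; "wx", "wy", "wz": the turn, a rotation vector about the tool's x, y, z in degrees. In form: [{"gripper": .., "x": .., "y": .., "z": .., "wx": .., "wy": .., "wz": ..}, ...]. A call has 1 to 10 rows; each row shifts and turns the commanded pose from where the row before left it, along the tool's axes as they then stand; what a row does not reach is not made up. A row lasts 1/10 s, in which the tool goes at most 50 mm and 8.59 degrees, less where a joint would pass 70% of its speed; a pose out of reach is approached as far as the arm can. A call is refused whole if a number of a shift passes 0.05 or a number of a turn 8.59, either way. A call with a gripper value outside its range is refused whole. The fingers move at their own pace and stop on an object; the grip force is fixed at half the most. Time passes only in rows, so rows that do not move let the fingers close. It gives the time, the measured TCP pose, the force and the opening at its end, in the units of the state.
- readout.observe(): the state, without advancing time (a new reading comes with each control period).
- imaging.camera(name): name is "side" or "top"; returns the picture (400x640x3 uint8, red, green, blue); there is no depth.
- imaging.camera_info(name): a dict with "fx", "fy", "cx", "cy" (pixels), "R" (3x3) and "t" (3): a world point X has camera coordinates R X + t. Camera axes: x right, y down, z forward; pixel columns grow to the right and rows downward; lengths in m; the calibration is good to about 2 mm. A picture is of the moment at which its call begins. camera_info takes no time and is no camera call.
- r.job_done(): hands the job in, once; it reports no verdict.
Trained networks look in the newest picture that a camera, given by its name, has taken for a name from the list of things; names that differ only in an ending like _2 or _b are one class to them, and where a whole thing is asked for, a point or a joint stands for the part that bears it (a point fixed in the world has none). Each returns a list of dicts, best first, with "score" (0 to 1); they miss things now and then, are a little off and sometimes report something else, mostly with a low value. They report only what shows in the picture. A call takes as long as a camera call. They do not tell look-alikes from the thing itself.
- masks_of(query, camera): "pixels" (400x640 bool, what is visible of it) and "pixel" ([column, row] in pixels, amid what is visible of it).
- landmark_of(query, camera): "pixel" ([column, row] in pixels: a listed point, or the origin of a listed thing).
The state is a dict: "t": time; "joint_positions": joint angles; "dq": joint speeds; "tau": joint torques, N m; "position": TCP position; "orientation": TCP orientation; "wrist_force": force on the tool from outside, world axes, zero at the start; "ft_torque": the same for the moment, N m; "finger_gap": opening from 0.0 (shut) to 1.0 (fully open).
Only numpy, scipy, OpenCV 4.12 (cv2) and the standard library are available. Lean on these libraries where they do the work, as an engineer would, in place of code of your own. Each camera call takes 0.05 s, during which the arm holds its last target.

## Working session

There is one attempt and no reset: what is moved stays moved. The work goes in short steps, Python scripts to look and compute and a tool call to move; the robot and the scene stay as the last step left them, time stands still between calls to the robot, and variables do not carry over. Pictures are saved under pics/ and viewed, and the job is handed in when it is done.

Besides the shell and the picture viewer there is one more tool, called after "Request:" in YAML: its name, and indented under it one key for each argument. arm_command: Moves the arm, as the interface text tells. Its arguments: {"type":"object","properties":{"deltas":{"type":"array","items":{"type":"object","properties":{"gripper":{"type":"number"},"x":{"type":"number"},"y":{"type":"number"},"z":{"type":"number"},"wx":{"type":"number"},"wy":{"type":"number"},"wz":{"type":"number"}}}}},"required":["deltas"]}

```bash
ls; mkdir -p pics
python3 - <<'E'
from bench import readout, imaging, r, masks_of, landmark_of
import cv2, numpy as np
for c in ("side","top"):
    im=imaging.camera(c); cv2.imwrite(f"pics/{c}0.png",im[:,:,::-1])
    i=imaging.camera_info(c); print(c,i)
    for q in ("case_dial","vice","bed","jaw","crank_axis","grip_mid","case_long","case_plain"):
        print(q,[(np.round(d["pixel"],1).tolist(),round(d["score"],2)) for d in landmark_of(q,c)])
print(readout.observe())
E
```

```text
pics
side {'fx': 407.985134344459, 'fy': 407.985134344459, 'cx': 318.07259778906365, 'cy': 203.62757551727265, 'R': array([[ 0.67788502, -0.73493787, -0.01839091],
       [-0.49958763, -0.44216424, -0.74491811],
       [ 0.53933673,  0.51415669, -0.66690238]]), 't': array([-0.35741533,  0.29057736,  0.84258757])}
case_dial [([299.7, 284.2], 0.88), ([343.4, 321.1], 0.76), ([360.2, 276.1], 0.69)]
vice [([297.9, 206.3], 0.67)]
bed [([302.7, 206.7], 0.91)]
jaw [([294.5, 199.6], 0.57)]
crank_axis [([264.1, 153.4], 0.58)]
grip_mid [([260.8, 132.4], 0.49)]
case_long [([415.6, 307.3], 0.93)]
case_plain [([425.2, 248.9], 0.66), ([304.3, 205.3], 0.25)]
top {'fx': 407.49700834607364, 'fy': 407.49700834607364, 'cx': 324.01650279126, 'cy': 203.28065322021607, 'R': array([[-0.02003382, -0.99950217, -0.02437348],
       [-0.99330338,  0.02267219, -0.11328888],
       [ 0.11378508,  0.02194065, -0.99326309]]), 't': array([-0.04170032,  0.48104365,  0.83090375])}
case_dial [([402.4, 227.9], 0.87), ([357.9, 281.5], 0.84), ([428.7, 280.4], 0.75)]
vice [([282.2, 194.8], 0.74), ([279.6, 192.8], 0.68), ([
[... 199 characters left out ...]
436.4, 149.0], 0.74)]
{'t': 0.9, 'joint_positions': array([-1.23547933,  0.59118142,  0.04838337,  1.6085206 , -0.03328793,
        0.94269741, -0.03370884]), 'dq': array([-0.00194337, -0.00155112,  0.00120737,  0.00116391, -0.00103789,
       -0.00082382,  0.00031648]), 'tau': array([ 6.69829969e-04, -5.48626542e+01,  1.54616788e+00, -1.98538917e+01,
        9.37304663e-03,  1.49316194e-03,  3.73896029e-06]), 'position': array([0.30143945, 0.65935504, 0.2309077 ]), 'orientation': array([3.14156684e+00, 1.67937251e-07, 1.14202386e+00]), 'wrist_force': array([-0.45589664, -0.05753484,  0.53112647]), 'ft_torque': array([-0.00114068,  0.00056426, -0.02669991]), 'finger_gap': 0.9995201774677277}
```

View pics/top0.png

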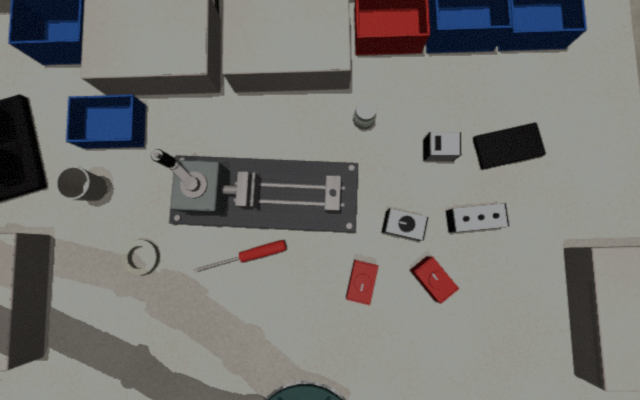

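View pics/side0.png

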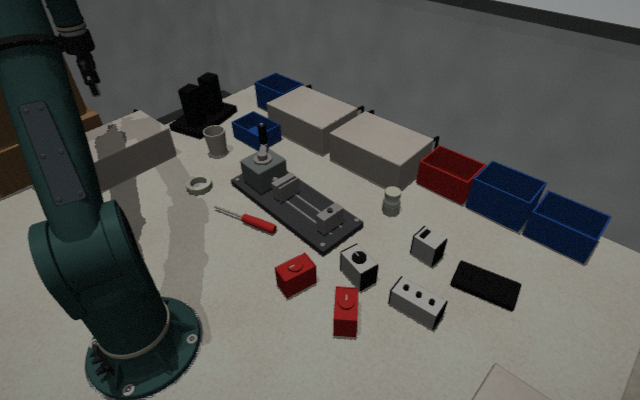

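```bash
cat > h.py <<'E'
from bench import readout, imaging, r, masks_of, landmark_of
import cv2, numpy as np
from scipy.optimize import minimize, least_squares
CI={c:imaging.camera_info(c) for c in ("side","top")}
def proj(X,c):
    i=CI[c]; P=np.atleast_2d(X)@i["R"].T+i["t"]
    return np.c_[i["fx"]*P[:,0]/P[:,2]+i["cx"], i["fy"]*P[:,1]/P[:,2]+i["cy"]]
def ray(px,c,z):
    i=CI[c]; d=i["R"].T@np.array([(px[0]-i["cx"])/i["fx"],(px[1]-i["cy"])/i["fy"],1]); o=-i["R"].T@i["t"]
    return o+d*(z-o[2])/d[2]
def box(x,y,yaw,w,l,h,z0=0):
    c,s=np.cos(yaw),np.sin(yaw)
    return np.array([[x+c*a*w/2-s*b*l/2, y+s*a*w/2+c*b*l/2, z0+k] for a in(-1,1) for b in(-1,1) for k in(0,h)])
def fitbox(masks,x0,w,l,h,z0=0):
    def cost(p):
        J=0
        for c,m in masks.items():
            S=4; a=np.zeros((400*S,640*S),np.uint8)
            hull=cv2.convexHull(((proj(box(*p,w,l,h,z0),c)+.5)*S).astype(np.float32))
            cv2.fillConvexPoly(a,hull.round().astype(np.int32),1)
            M=cv2.resize(m.astype(np.uint8),None,fx=S,fy=S,interpolation=cv2.INTER_NEAREST)
            J+=1-(a&M).sum()/(a|M).sum()
        return J
    sim=np.array([x0]+[np.array(x0)+d for d in ([.01,0,0],[0,.01,0],[0,0,.15])])
    o=minimize(cost,x0,method="Nelder-Mead",options=dict(initial_simplex=sim,xatol=1e-4,fatol=1e-4,maxiter=120))
    return o.x,o.fun
E
cat > a.py <<'E'
from h import *
ms={}
for c in ("side","top"):
    imaging.camera(c)
    for d in masks_of("case_dial",c):
        p=d["pixels"]; print(c,d["pixel"],d["score"],p.sum())
        ref=(359,267) if c=="side" else (406,225)
        if np.hypot(*(np.array(d["pixel"])-ref))<12: ms[c]=p
    for d in masks_of("vice",c):
        p=d["pixels"]; print(c,'vice',d["pixel"],d["score"],p.sum()); 
        np.save(f"vice_{c}_{int(d['pixel'][0])}.npy",p)
        if p.sum()>3000: print(cv2.minAreaRect(np.argwhere(p)[:,::-1].astype(np.float32)))
p0=ray((406,225),"top",.065)
for k in ({"top":ms["top"]},{"side":ms["side"]},ms) if len(ms)==2 else (ms,):
    print(fitbox(k,[p0[0],p0[1],-0.1],.048,.08,.062))
for c,ax,g,b in (("top",(191.4,183.2),(160.4,161.3),(282.1,192.4)),("side",(264.1,153.4),(260.8,132.4),(302.7,206.7))):
    print(c,ray(ax,c,.11),ray(g,c,.144),ray(b,c,.02))
for px in ((173,155),(358,162),(356,232),(170,224)): print(ray(px,"top",.02))
E
python3 a.py
```

```text
side [345.9, 311.4] 0.92 1132
side [361.6, 267.7] 0.89 1189
side [298.3, 276.8] 0.76 1234
side vice [286.4, 197.4] 0.74 5946
((290.5782775878906, 196.14126586914062), (144.96615600585938, 65.16632843017578), 44.693607330322266)
top [435.7, 281.1] 0.87 1197
top [360.0, 280.6] 0.67 1073
top [407.3, 225.7] 0.61 1124
top [179.0, 168.0] 0.24 638
top vice [255.7, 190.6] 0.91 12775
((255.38739013671875, 192.714599609375), (206.4451446533203, 72.14408111572266), 2.9108381271362305)
top vice [181.0, 169.1] 0.4 567
(array([ 0.43144163, -0.21667891, -0.24921913]), np.float64(0.03797055787929815))
(array([ 0.4343409 , -0.21279887, -0.24620208]), np.float64(0.04720315024232635))
(array([ 0.43213285, -0.21548348, -0.25341834]), np.float64(0.11502029202034014))
top [0.51525143 0.20076287 0.11      ] [0.55193067 0.2474437  0.144     ] [0.506225   0.03712399 0.02      ]
side [0.52364951 0.20191254 0.11      ] [0.55744611 0.24869666 0.144     ] [0.5037742  0.03521834 0.02      ]
[0.59377324 0.27388547 0.02      ]
[ 0.56814454 -0.12642985  0.02      ]
[ 0.41857519 -0.11782392  0.02      ]
[0.44391559 0.27698267 0.02      ]
```

Run:
```python
import cv2
a=cv2.imread("pics/top0.png")[140:240,150:370]; cv2.imwrite("pics/topz.png",cv2.resize(a,None,fx=3.6,fy=3.6,interpolation=cv2.INTER_CUBIC))
a=cv2.imread("pics/side0.png")[110:260,220:420]; cv2.imwrite("pics/sidez.png",cv2.resize(a,None,fx=3.9,fy=3.9,interpolation=cv2.INTER_CUBIC))
```

```text
(no output)
```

View pics/topz.png

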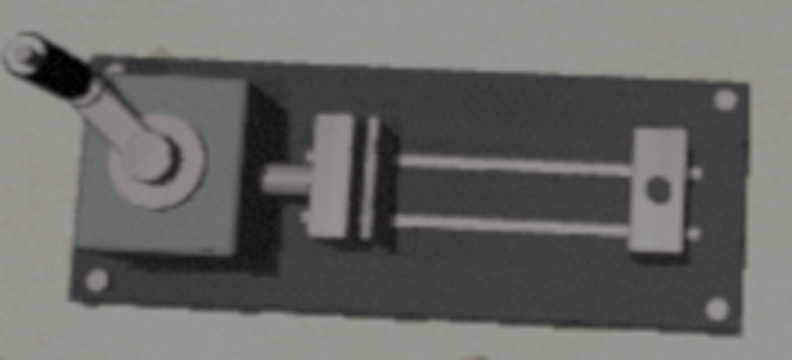

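View pics/sidez.png

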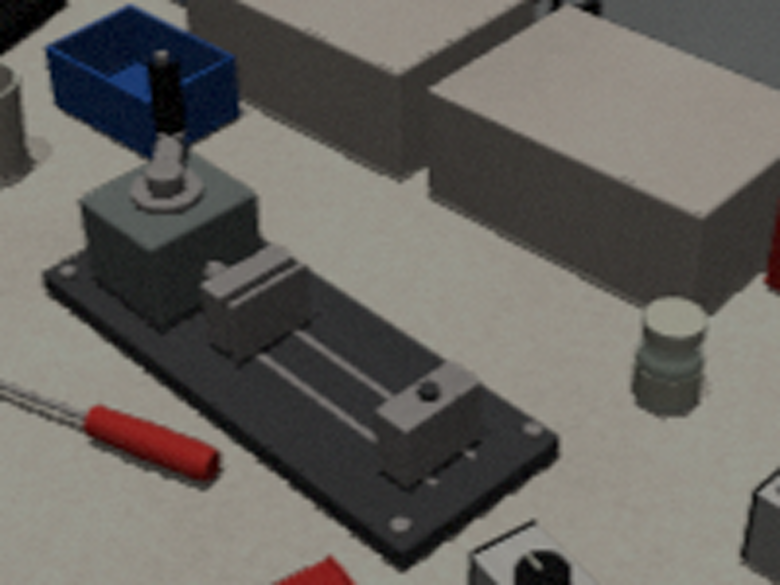

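```bash
cat > b.py <<'E'
from h import *
t=lambda u,v:(u/3.6+150-.36,v/3.6+140-.36)
s=lambda u,v:(u/3.9+220-.37,v/3.9+110-.37)
O=[("top",t(92,56),(75,235,20)),("top",t(748,84),(75,-165,20)),("top",t(740,333),(-75,-165,20)),("top",t(70,300),(-75,235,20)),
("top",t(250,82),(50,115,98)),("top",t(235,255),(-50,115,98)),("top",t(80,250),(-50,205,98)),
("side",s(403,553),(-75,-165,20)),("side",s(45,273),(-75,235,20)),("side",s(557,437),(75,-165,20)),
("side",s(155,247),(-50,115,98)),("side",s(82,202),(-50,205,98)),("side",s(258,197),(50,115,98)),
("top",(282.1,192.4),(0,0,20)),("top",(191.4,183.2),(0,160,110)),("side",(302.7,206.7),(0,0,20)),("side",(264.1,153.4),(0,160,110))]
def W(p,v):
    c,s=np.cos(p[2]),np.sin(p[2]); v=np.array(v)/1000
    return np.array([p[0]+c*v[0]-s*v[1],p[1]+s*v[0]+c*v[1],v[2]])
def res(p,O=O): return np.concatenate([(proj(W(p,v),c)[0]-px) for c,px,v in O])
for cs in (("top",),("side",),("top","side")):
    oo=[o for o in O if o[0] in cs]
    f=least_squares(lambda p:res(p,oo),[.505,.036,.06],loss="soft_l1",x_scale=[.1,.1,.1]); print(cs,f.x)
print(res(f.x).reshape(-1,2).round(1).tolist())
p=f.x
def inv(X):
    c,s=np.cos(p[2]),np.sin(p[2]); d=X[:2]-p[:2]; return np.r_[c*d[0]+s*d[1],-s*d[0]+c*d[1]]*1000
print("jaw face",[inv(ray(t(*q),"top",.072)) for q in ((379,118),(368,240))])
print("back",[inv(ray(t(*q),"top",.072)) for q in ((634,128),(630,252))])
print("side jaw", [inv(ray(s(*q),"side",.072)) for q in ((308,262),(216,310))], [inv(ray(s(*q),"side",.072)) for q in ((378,405),(442,363))])
g=[inv(ray((160.4,161.3),"top",.144)),inv(ray((260.8,132.4),"side",.144))]
# top of handle z=.17
g+=[inv(ray(t(27,53),"top",.17)),inv(ray(s(162,55),"side",.17))]
for v in g: print(v, np.hypot(v[0],v[1]-160), "angle",np.arctan2(v[1]-160,-v[0]))
print("axis",W(p,(0,160,144)))
E
python3 b.py
```

```text
('top',) [ 0.50385557  0.03996324 -0.06766546]
('side',) [ 0.50548538  0.03969945 -0.07661766]
('top', 'side') [ 0.50415695  0.03982628 -0.06906848]
[[0.0, -0.9], [2.2, -0.8], [1.7, 0.1], [-0.2, 0.3], [-0.1, -2.3], [0.1, 0.2], [-2.7, -0.5], [0.6, 1.4], [-0.9, 0.3], [2.4, 0.9], [-1.0, 0.0], [-1.5, -2.2], [0.8, -2.3], [-1.3, 1.0], [0.7, 0.0], [-1.1, -0.8], [-1.7, 1.6]]
jaw face [array([33.37695824, 47.86448994]), array([-35.57513341,  49.29815506])]
back [array([ 34.0621464 , -95.32046722]), array([-35.47822035, -96.48516858])]
side jaw [array([37.62810467, 51.31591585]), array([-42.87730109,  55.73582036])] [array([-28.61038943, -92.13597074]), array([ 29.28749398, -92.24076353])]
[ 33.33139537 210.41943613] 60.4408922606286 angle 2.154922839755538
[ 38.74721765 212.05004757] 64.88878429370511 angle 2.2107181588033975
[ 40.50126269 205.87691607] 61.19676222848041 angle 2.2940407210967706
[ 44.1428566  212.61255654] 68.67803793677551 angle 2.2688798396381675
axis [0.51519912 0.1994448  0.144     ]
```

```bash
cat > plan.py <<'E'
import sys,json,numpy as np
from bench import readout
def rows(start,yaw0,end,n,wz=0.0,gr=None):
    out=[];p=np.array(start,float);yaw=yaw0;d=(np.array(end)-p)/n
    for i in range(n):
        c,s=np.cos(yaw),np.sin(yaw)
        out.append(dict(x=round(c*d[0]+s*d[1],4),y=round(s*d[0]-c*d[1],4),z=round(-d[2],4)))
        if wz: out[-1]["wz"]=wz
        if gr is not None: out[-1]["gripper"]=gr
        yaw-=np.radians(wz)
    return out,yaw
if __name__=="__main__":
    o=readout.observe()
    a=[float(v) for v in sys.argv[1:]]
    r_,y=rows(o["position"],o["orientation"][2],a[:3],int(a[3]),a[4] if len(a)>4 else 0)
    print(o["position"],o["orientation"]); print(json.dumps(r_),y)
E
python3 plan.py .47 .25 .231 10 8
```

```text
[0.30142391 0.65936882 0.23090985] [3.14157095e+00 3.65575354e-06 1.14208012e+00]
[{"x": -0.0302, "y": 0.0323, "z": -0.0, "wz": 8.0}, {"x": -0.0254, "y": 0.0362, "z": -0.0, "wz": 8.0}, {"x": -0.0201, "y": 0.0394, "z": -0.0, "wz": 8.0}, {"x": -0.0145, "y": 0.0418, "z": -0.0, "wz": 8.0}, {"x": -0.0085, "y": 0.0435, "z": -0.0, "wz": 8.0}, {"x": -0.0024, "y": 0.0442, "z": -0.0, "wz": 8.0}, {"x": 0.0038, "y": 0.0441, "z": -0.0, "wz": 8.0}, {"x": 0.0099, "y": 0.0431, "z": -0.0, "wz": 8.0}, {"x": 0.0158, "y": 0.0413, "z": -0.0, "wz": 8.0}, {"x": 0.0214, "y": 0.0387, "z": -0.0, "wz": 8.0}] -0.25418327682375474
```

Request:
arm_command:
  deltas:
    - {"x": -0.03, "y": 0.032, "wz": 8}
    - {"x": -0.025, "y": 0.036, "wz": 8}
    - {"x": -0.02, "y": 0.039, "wz": 8}
    - {"x": -0.0145, "y": 0.042, "wz": 8}
    - {"x": -0.0085, "y": 0.0435, "wz": 8}
    - {"x": -0.0025, "y": 0.044, "wz": 8}
    - {"x": 0.004, "y": 0.044, "wz": 8}
    - {"x": 0.01, "y": 0.043, "wz": 8}
    - {"x": 0.016, "y": 0.041, "wz": 8}
    - {"x": 0.0215, "y": 0.0385, "wz": 8}

```text
validation failed for argument at $.de...
```

```bash
python3 plan.py .432 -.2155 .18 10
```

```text
[0.30142391 0.65936882 0.23090985] [3.14157095e+00 3.65575354e-06 1.14208012e+00]
[{"x": -0.0741, "y": 0.0482, "z": 0.0051}, {"x": -0.0741, "y": 0.0482, "z": 0.0051}, {"x": -0.0741, "y": 0.0482, "z": 0.0051}, {"x": -0.0741, "y": 0.0482, "z": 0.0051}, {"x": -0.0741, "y": 0.0482, "z": 0.0051}, {"x": -0.0741, "y": 0.0482, "z": 0.0051}, {"x": -0.0741, "y": 0.0482, "z": 0.0051}, {"x": -0.0741, "y": 0.0482, "z": 0.0051}, {"x": -0.0741, "y": 0.0482, "z": 0.0051}, {"x": -0.0741, "y": 0.0482, "z": 0.0051}] 1.1420801247717087
```

Request:
arm_command:
  deltas:
    - {"gripper": 100, "x": -0.03, "y": 0.032, "z": 0, "wx": 0, "wy": 0, "wz": 8}
    - {"gripper": 100, "x": -0.025, "y": 0.036, "z": 0, "wx": 0, "wy": 0, "wz": 8}
    - {"gripper": 100, "x": -0.02, "y": 0.039, "z": 0, "wx": 0, "wy": 0, "wz": 8}
    - {"gripper": 100, "x": -0.0145, "y": 0.042, "z": 0, "wx": 0, "wy": 0, "wz": 8}
    - {"gripper": 100, "x": -0.0085, "y": 0.0435, "z": 0, "wx": 0, "wy": 0, "wz": 8}
    - {"gripper": 100, "x": -0.0025, "y": 0.044, "z": 0, "wx": 0, "wy": 0, "wz": 8}
    - {"gripper": 100, "x": 0.004, "y": 0.044, "z": 0, "wx": 0, "wy": 0, "wz": 8}
    - {"gripper": 100, "x": 0.01, "y": 0.043, "z": 0, "wx": 0, "wy": 0, "wz": 8}
    - {"gripper": 100, "x": 0.016, "y": 0.041, "z": 0, "wx": 0, "wy": 0, "wz": 8}
    - {"gripper": 100, "x": 0.0215, "y": 0.0385, "z": 0, "wx": 0, "wy": 0, "wz": 8}

```text
t: 2.2
position: [0.4705, 0.2506, 0.2313]
orientation: [-3.141, -0.001, -0.26]
wrist_force: [0.4, -0.5, -0.3]
finger_gap: 0.998
```

```bash
python3 plan.py .432 -.2155 .15 10
```

```text
[0.47047476 0.25061723 0.23130885] [-3.14067941e+00 -5.10536572e-04 -2.59526806e-01]
[{"x": 0.0082, "y": 0.046, "z": 0.0081}, {"x": 0.0082, "y": 0.046, "z": 0.0081}, {"x": 0.0082, "y": 0.046, "z": 0.0081}, {"x": 0.0082, "y": 0.046, "z": 0.0081}, {"x": 0.0082, "y": 0.046, "z": 0.0081}, {"x": 0.0082, "y": 0.046, "z": 0.0081}, {"x": 0.0082, "y": 0.046, "z": 0.0081}, {"x": 0.0082, "y": 0.046, "z": 0.0081}, {"x": 0.0082, "y": 0.046, "z": 0.0081}, {"x": 0.0082, "y": 0.046, "z": 0.0081}] -0.25952680587163357
```

Request:
arm_command:
  deltas:
    - {"gripper": 100, "x": 0.008, "y": 0.046, "z": 0.004, "wx": 0, "wy": 0, "wz": 0}
    - {"gripper": 100, "x": 0.008, "y": 0.046, "z": 0.004, "wx": 0, "wy": 0, "wz": 0}
    - {"gripper": 100, "x": 0.008, "y": 0.046, "z": 0.004, "wx": 0, "wy": 0, "wz": 0}
    - {"gripper": 100, "x": 0.008, "y": 0.046, "z": 0.008, "wx": 0, "wy": 0, "wz": 0}
    - {"gripper": 100, "x": 0.008, "y": 0.046, "z": 0.008, "wx": 0, "wy": 0, "wz": 0}
    - {"gripper": 100, "x": 0.008, "y": 0.046, "z": 0.01, "wx": 0, "wy": 0, "wz": 0}
    - {"gripper": 100, "x": 0.008, "y": 0.046, "z": 0.01, "wx": 0, "wy": 0, "wz": 0}
    - {"gripper": 100, "x": 0.008, "y": 0.046, "z": 0.01, "wx": 0, "wy": 0, "wz": 0}
    - {"gripper": 100, "x": 0.008, "y": 0.046, "z": 0.01, "wx": 0, "wy": 0, "wz": 0}
    - {"gripper": 100, "x": 0.008, "y": 0.046, "z": 0.012, "wx": 0, "wy": 0, "wz": 0}

```text
t: 3.2
position: [0.432, -0.2152, 0.1509]
orientation: [-3.141, -0.002, -0.254]
wrist_force: [0.8, 0.5, 0.5]
finger_gap: 1.002
```

Request:
arm_command:
  deltas:
    - {"gripper": 100, "x": 0, "y": 0, "z": 0, "wx": 0, "wy": 0, "wz": 0}

```text
t: 3.3
position: [0.4301, -0.2216, 0.1508]
orientation: [3.137, -0.002, -0.267]
wrist_force: [-0.1, 0.8, 0.2]
finger_gap: 1.003
```

```bash
python3 - <<'E'
from h import *
im=imaging.camera("top"); cv2.imwrite("pics/top1.png",cv2.resize(im[140:340,300:500,::-1],None,fx=3,fy=3))
im=imaging.camera("side"); cv2.imwrite("pics/side1.png",cv2.resize(im[160:360,260:460,::-1],None,fx=3,fy=3))
E
python3 plan.py .432 -.2155 .04 4
```

```text
[ 0.43116118 -0.2150024   0.15084793] [ 3.14133825e+00  1.38609264e-04 -2.58487133e-01]
[{"x": 0.0002, "y": 0.0001, "z": 0.0277}, {"x": 0.0002, "y": 0.0001, "z": 0.0277}, {"x": 0.0002, "y": 0.0001, "z": 0.0277}, {"x": 0.0002, "y": 0.0001, "z": 0.0277}] -0.25848713300369797
```

View pics/side1.png

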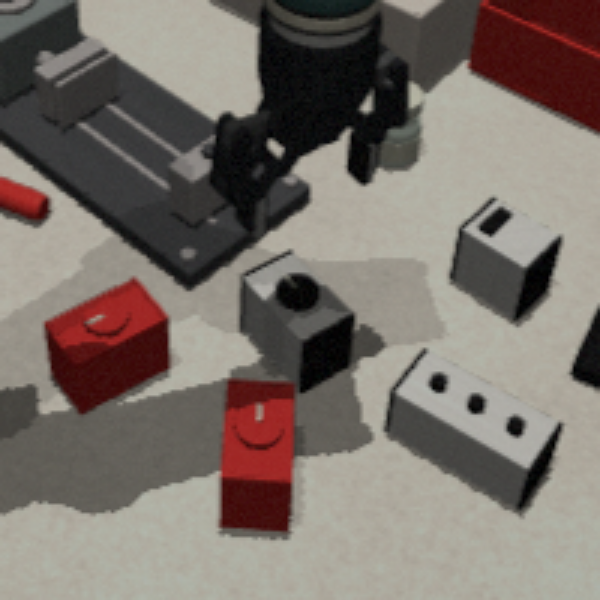

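View pics/top1.png

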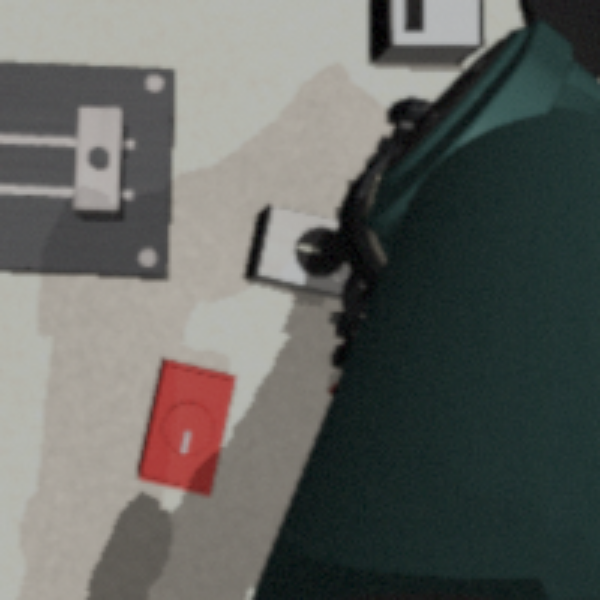

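Request:
arm_command:
  deltas:
    - {"gripper": 100, "x": 0.001, "y": 0, "z": 0.027, "wx": 0, "wy": 0, "wz": 0}
    - {"gripper": 100, "x": 0, "y": 0, "z": 0.027, "wx": 0, "wy": 0, "wz": 0}
    - {"gripper": 100, "x": 0, "y": 0, "z": 0.027, "wx": 0, "wy": 0, "wz": 0}
    - {"gripper": 100, "x": 0, "y": 0, "z": 0.027, "wx": 0, "wy": 0, "wz": 0}
    - {"gripper": 100, "x": 0, "y": 0, "z": 0, "wx": 0, "wy": 0, "wz": 0}

```text
t: 3.9
position: [0.4318, -0.2105, 0.0409]
orientation: [-3.139, 0.005, -0.251]
wrist_force: [-0.1, 0.7, -0.2]
finger_gap: 0.999
```

Request:
arm_command:
  deltas:
    - {"gripper": 30, "x": 0, "y": 0, "z": 0, "wx": 0, "wy": 0, "wz": 0}
    - {"gripper": 30, "x": 0, "y": 0, "z": 0, "wx": 0, "wy": 0, "wz": 0}
    - {"gripper": 30, "x": 0, "y": 0, "z": 0, "wx": 0, "wy": 0, "wz": 0}
    - {"gripper": 30, "x": 0, "y": 0, "z": 0, "wx": 0, "wy": 0, "wz": 0}
    - {"gripper": 30, "x": 0, "y": 0, "z": 0, "wx": 0, "wy": 0, "wz": 0}

```text
t: 4.4
position: [0.4333, -0.2133, 0.0445]
orientation: [-3.141, -0.002, -0.253]
wrist_force: [-1.1, 1.5, 4.9]
finger_gap: 0.546
```

Run:
```python
from h import *
print(readout.observe())
im=imaging.camera("side"); cv2.imwrite("pics/side2.png",cv2.resize(im[160:360,260:460,::-1],None,fx=3,fy=3))
```

```text
{'t': 4.4, 'joint_positions': array([ 0.20360479,  0.63341592,  0.21789579,  2.27185689, -0.48976482,
        0.27677686,  0.60072972]), 'dq': array([ 1.20663257e-03,  8.84387255e-04, -3.29460127e-03, -2.97012873e-05,
        6.38758186e-04,  2.77233323e-04, -1.30639793e-03]), 'tau': array([  0.38447851, -39.98588204,   3.46918344,  -6.11036986,
        -0.07855984,  -0.2980902 ,  -0.11163177]), 'position': array([ 0.43328986, -0.21329138,  0.04450917]), 'orientation': array([-3.14126383e+00, -2.12314085e-03, -2.53042002e-01]), 'wrist_force': array([-1.05495624,  1.4776808 ,  4.90129865]), 'ft_torque': array([0.19492565, 0.04659196, 0.12528332]), 'finger_gap': 0.5463427925596261}
```

View pics/side2.png

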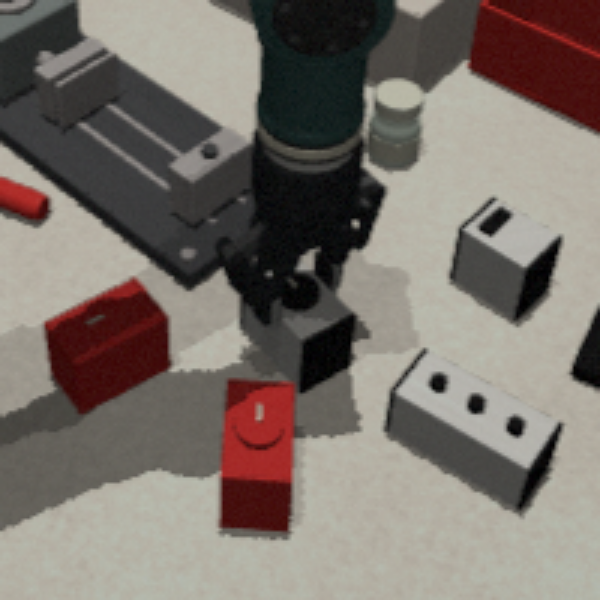

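Request:
arm_command:
  deltas:
    - {"gripper": 30, "x": 0, "y": 0, "z": -0.015, "wx": 0, "wy": 0, "wz": 0}
    - {"gripper": 30, "x": 0, "y": 0, "z": -0.03, "wx": 0, "wy": 0, "wz": 0}
    - {"gripper": 30, "x": 0, "y": 0, "z": -0.03, "wx": 0, "wy": 0, "wz": 0}
    - {"gripper": 30, "x": 0, "y": 0, "z": -0.025, "wx": 0, "wy": 0, "wz": 0}
    - {"gripper": 30, "x": 0, "y": 0, "z": 0, "wx": 0, "wy": 0, "wz": -5}
    - {"gripper": 30, "x": 0, "y": 0, "z": 0, "wx": 0, "wy": 0, "wz": -5.5}
    - {"gripper": 30, "x": 0, "y": 0, "z": 0, "wx": 0, "wy": 0, "wz": 0}

```text
t: 5.15
position: [0.4322, -0.213, 0.1437]
orientation: [-3.141, -0.001, -0.071]
wrist_force: [-0.2, -0.1, -5.0]
finger_gap: 0.549
```

```bash
python3 plan.py .503 .019 .144 7
```

```text
[ 0.43224142 -0.21300239  0.14373515] [-3.14112754e+00 -8.80508555e-04 -7.05712368e-02]
[{"x": 0.0077, "y": -0.0338, "z": -0.0}, {"x": 0.0077, "y": -0.0338, "z": -0.0}, {"x": 0.0077, "y": -0.0338, "z": -0.0}, {"x": 0.0077, "y": -0.0338, "z": -0.0}, {"x": 0.0077, "y": -0.0338, "z": -0.0}, {"x": 0.0077, "y": -0.0338, "z": -0.0}, {"x": 0.0077, "y": -0.0338, "z": -0.0}] -0.0705712367694844
```

Request:
arm_command:
  deltas:
    - {"gripper": 30, "x": 0.008, "y": -0.02, "z": 0, "wx": 0, "wy": 0, "wz": 0}
    - {"gripper": 30, "x": 0.008, "y": -0.036, "z": 0, "wx": 0, "wy": 0, "wz": 0}
    - {"gripper": 30, "x": 0.008, "y": -0.036, "z": 0, "wx": 0, "wy": 0, "wz": 0}
    - {"gripper": 30, "x": 0.008, "y": -0.036, "z": 0, "wx": 0, "wy": 0, "wz": 0}
    - {"gripper": 30, "x": 0.008, "y": -0.036, "z": 0, "wx": 0, "wy": 0, "wz": 0}
    - {"gripper": 30, "x": 0.008, "y": -0.036, "z": 0, "wx": 0, "wy": 0, "wz": 0}
    - {"gripper": 30, "x": 0.006, "y": -0.036, "z": 0, "wx": 0, "wy": 0, "wz": 0}
    - {"gripper": 30, "x": 0, "y": 0, "z": 0, "wx": 0, "wy": 0, "wz": 0}
    - {"gripper": 30, "x": 0, "y": 0, "z": 0, "wx": 0, "wy": 0, "wz": 0}

```text
t: 6.05
position: [0.5029, 0.0194, 0.1428]
orientation: [-3.142, 0.001, -0.069]
wrist_force: [-0.4, -1.2, -4.0]
finger_gap: 0.546
```

```bash
python3 - <<'E'
from h import *
im=imaging.camera("side"); cv2.imwrite("pics/side3.png",cv2.resize(im[80:280,200:400,::-1],None,fx=3,fy=3))
im=imaging.camera("top"); cv2.imwrite("pics/top3.png",cv2.resize(im[100:300,150:400,::-1],None,fx=3,fy=3))
E
python3 plan.py .503 .019 .066 4
```

```text
[0.50231717 0.01703404 0.1428702 ] [ 3.14082219e+00  8.92195558e-04 -7.31665118e-02]
[{"x": 0.0001, "y": -0.0005, "z": 0.0192}, {"x": 0.0001, "y": -0.0005, "z": 0.0192}, {"x": 0.0001, "y": -0.0005, "z": 0.0192}, {"x": 0.0001, "y": -0.0005, "z": 0.0192}] -0.07316651183490475
```

View pics/side3.png

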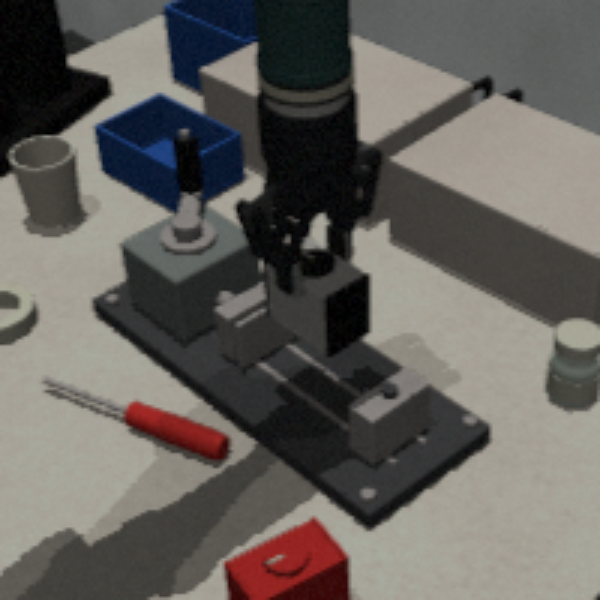

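View pics/top3.png

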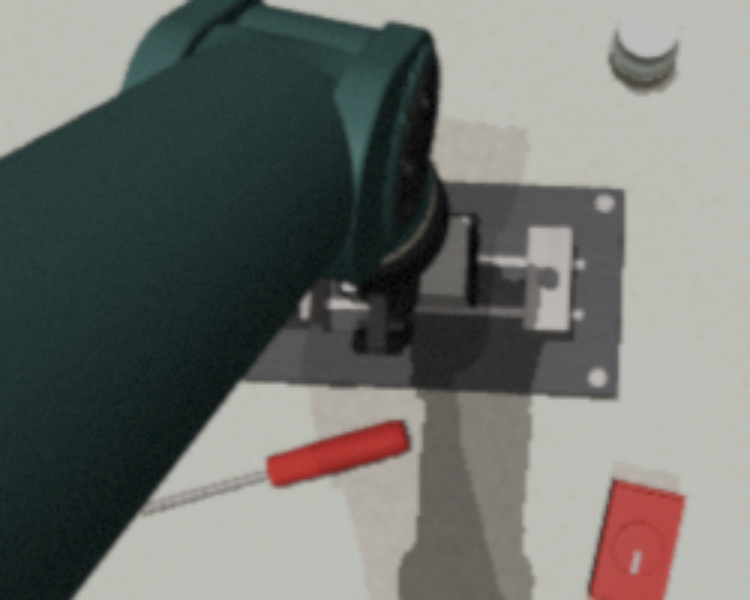

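Request:
arm_command:
  deltas:
    - {"gripper": 30, "x": 0, "y": 0, "z": 0.02, "wx": 0, "wy": 0, "wz": 0}
    - {"gripper": 30, "x": 0, "y": 0, "z": 0.025, "wx": 0, "wy": 0, "wz": 0}
    - {"gripper": 30, "x": 0, "y": 0, "z": 0.02, "wx": 0, "wy": 0, "wz": 0}
    - {"gripper": 30, "x": 0, "y": 0, "z": 0.008, "wx": 0, "wy": 0, "wz": 0}
    - {"gripper": 30, "x": 0, "y": 0, "z": 0.002, "wx": 0, "wy": 0, "wz": 0}
    - {"gripper": 30, "x": 0, "y": 0, "z": 0, "wx": 0, "wy": 0, "wz": 0}

```text
t: 6.75
position: [0.5034, 0.0171, 0.0682]
orientation: [3.141, -0.0, -0.073]
wrist_force: [0.4, 0.2, -4.4]
finger_gap: 0.544
```

Run:
```python
from h import *
print(readout.observe())
im=imaging.camera("side"); cv2.imwrite("pics/side4.png",cv2.resize(im[80:280,200:400,::-1],None,fx=3,fy=3))
```

```text
{'t': 6.75, 'joint_positions': array([-0.32642838,  0.60568983,  0.27595675,  2.22023898, -0.44670567,
        0.36637349,  0.25002447]), 'dq': array([-0.01166926, -0.01253373,  0.00355261, -0.00705433, -0.00073249,
        0.00383368,  0.00066457]), 'tau': array([ 1.98620162e-01, -4.38275814e+01,  4.12717313e+00, -8.37496519e+00,
        1.93241285e-03,  1.48439172e-03,  5.89162053e-03]), 'position': array([0.50344437, 0.01712941, 0.06824126]), 'orientation': array([ 3.14129888e+00, -4.93549029e-04, -7.27409965e-02]), 'wrist_force': array([ 0.35675054,  0.15986502, -4.37375161]), 'ft_torque': array([ 0.04302741, -0.00303055,  0.01000314]), 'finger_gap': 0.544050464988241}
```

View pics/side4.png

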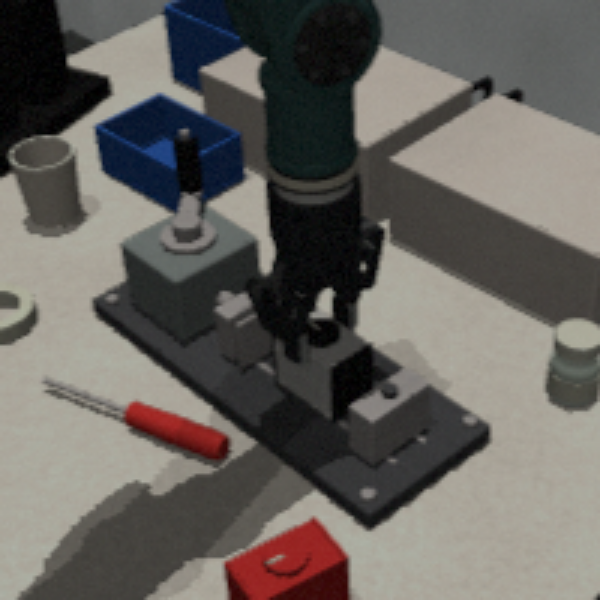

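Request:
arm_command:
  deltas:
    - {"gripper": 30, "x": 0, "y": 0, "z": 0.002, "wx": 0, "wy": 0, "wz": 0}
    - {"gripper": 30, "x": 0, "y": 0, "z": 0.001, "wx": 0, "wy": 0, "wz": 0}
    - {"gripper": 30, "x": 0, "y": 0, "z": 0, "wx": 0, "wy": 0, "wz": 0}

```text
t: 7.1
position: [0.5034, 0.0182, 0.0652]
orientation: [-3.141, -0.001, -0.071]
wrist_force: [0.3, -0.2, -6.0]
finger_gap: 0.545
```

Request:
arm_command:
  deltas:
    - {"gripper": 30, "x": 0, "y": 0, "z": 0.001, "wx": 0, "wy": 0, "wz": 0}
    - {"gripper": 30, "x": 0, "y": 0, "z": 0, "wx": 0, "wy": 0, "wz": 0}

```text
t: 7.3
position: [0.5034, 0.0182, 0.0646]
orientation: [-3.141, -0.001, -0.071]
wrist_force: [-1.6, -0.1, 3.8]
finger_gap: 0.544
```

Request:
arm_command:
  deltas:
    - {"gripper": 100, "x": 0, "y": 0, "z": 0, "wx": 0, "wy": 0, "wz": 0}
    - {"gripper": 100, "x": 0, "y": 0, "z": 0, "wx": 0, "wy": 0, "wz": 0}
    - {"gripper": 100, "x": 0, "y": 0, "z": 0, "wx": 0, "wy": 0, "wz": 0}
    - {"gripper": 100, "x": 0, "y": 0, "z": 0, "wx": 0, "wy": 0, "wz": 0}
    - {"gripper": 100, "x": 0, "y": 0, "z": -0.02, "wx": 0, "wy": 0, "wz": 0}
    - {"gripper": 100, "x": 0, "y": 0, "z": -0.04, "wx": 0, "wy": 0, "wz": 0}
    - {"gripper": 100, "x": 0, "y": 0, "z": -0.045, "wx": 0, "wy": 0, "wz": 0}
    - {"gripper": 100, "x": 0, "y": 0, "z": -0.045, "wx": 0, "wy": 0, "wz": 0}

```text
t: 8.1
position: [0.5026, 0.0179, 0.2151]
orientation: [3.141, 0.001, -0.071]
wrist_force: [1.1, 0.7, 1.3]
finger_gap: 1.0
```

Run:
```python
from h import *
im=imaging.camera("side"); cv2.imwrite("pics/side5.png",cv2.resize(im[80:280,200:400,::-1],None,fx=3,fy=3))
im=imaging.camera("top"); cv2.imwrite("pics/top5.png",cv2.resize(im[120:260,140:380,::-1],None,fx=3.3,fy=3.3))
for d in masks_of("case_dial","side"):
    print(d["pixel"],d["score"])
    if np.hypot(d["pixel"][0]-308,d["pixel"][1]-202)<15:
        print(fitbox({"side":d["pixels"]},[.503,.015,-.07],.048,.08,.062,.02))
print(readout.observe()["position"])
```

```text
[307.8, 203.2] 0.93
(array([ 0.50459521,  0.01836446, -0.08074114]), np.float64(0.06267619484691533))
[347.1, 314.2] 0.91
[297.5, 276.2] 0.8
[0.50536491 0.01814497 0.21672622]
```

View pics/side5.png

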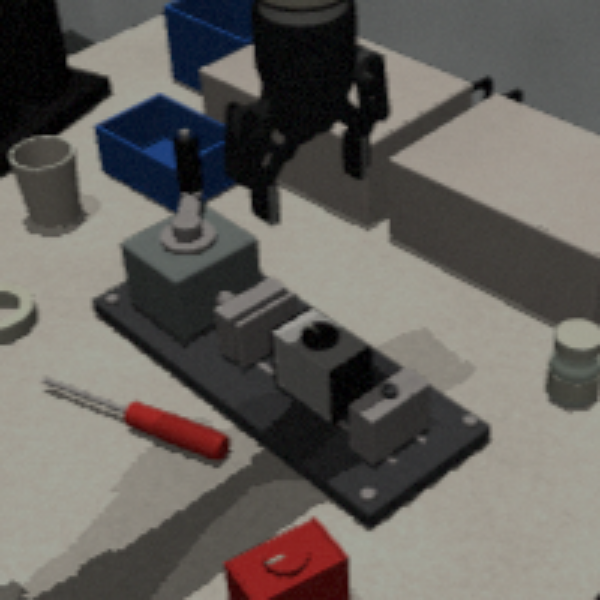

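View pics/top5.png

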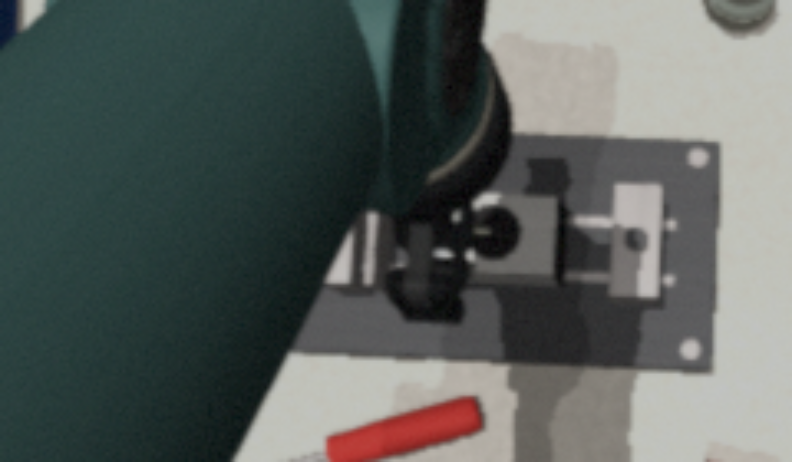

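```bash
python3 plan.py .5545 .2455 .22 6; python3 -c "
from h import *
o=readout.observe();print(o['wrist_force'],o['orientation'])"
```

```text
[0.50536491 0.01814497 0.21672622] [-3.13969604 -0.00670956 -0.07081391]
[{"x": 0.0055, "y": -0.0384, "z": -0.0005}, {"x": 0.0055, "y": -0.0384, "z": -0.0005}, {"x": 0.0055, "y": -0.0384, "z": -0.0005}, {"x": 0.0055, "y": -0.0384, "z": -0.0005}, {"x": 0.0055, "y": -0.0384, "z": -0.0005}, {"x": 0.0055, "y": -0.0384, "z": -0.0005}] -0.07081391434592299
[0.14571166 0.82056921 0.12585942] [-3.13969604 -0.00670956 -0.07081391]
```

Request:
arm_command:
  deltas:
    - {"gripper": 100, "x": 0.0055, "y": -0.038, "z": -0.001, "wx": 0, "wy": 0, "wz": 0}
    - {"gripper": 100, "x": 0.0055, "y": -0.038, "z": -0.001, "wx": 0, "wy": 0, "wz": 0}
    - {"gripper": 100, "x": 0.0055, "y": -0.038, "z": -0.001, "wx": 0, "wy": 0, "wz": 0}
    - {"gripper": 100, "x": 0.0055, "y": -0.038, "z": -0.001, "wx": 0, "wy": 0, "wz": 0}
    - {"gripper": 100, "x": 0.0055, "y": -0.038, "z": 0, "wx": 0, "wy": 0, "wz": 0}
    - {"gripper": 100, "x": 0.0055, "y": -0.04, "z": 0, "wx": 0, "wy": 0, "wz": 0}
    - {"gripper": 100, "x": 0, "y": 0, "z": 0, "wx": 0, "wy": 0, "wz": 0}
    - {"gripper": 100, "x": 0, "y": 0, "z": 0, "wx": 0, "wy": 0, "wz": 0}

```text
t: 9.05
position: [0.5512, 0.2461, 0.2159]
orientation: [3.14, 0.003, -0.068]
wrist_force: [-0.5, -0.7, -0.7]
finger_gap: 1.001
```

Run:
```python
from h import *
o=readout.observe(); print(o["position"],o["orientation"])
im=imaging.camera("side"); cv2.imwrite("pics/side6.png",cv2.resize(im[60:230,190:390,::-1],None,fx=3.5,fy=3.5))
x=proj([o["position"]+[0,0,-.02],[.5545,.2455,.17],[.5545,.2455,.112]],"side"); print((x-[190,60])*3.5)
```

```text
[0.55119652 0.24610895 0.21592765] [ 3.13972601e+00  2.86784313e-03 -6.80815273e-02]
[[236.72201481 201.49673261]
 [244.07234587 228.57128719]
 [251.96801558 289.16396674]]
```

View pics/side6.png

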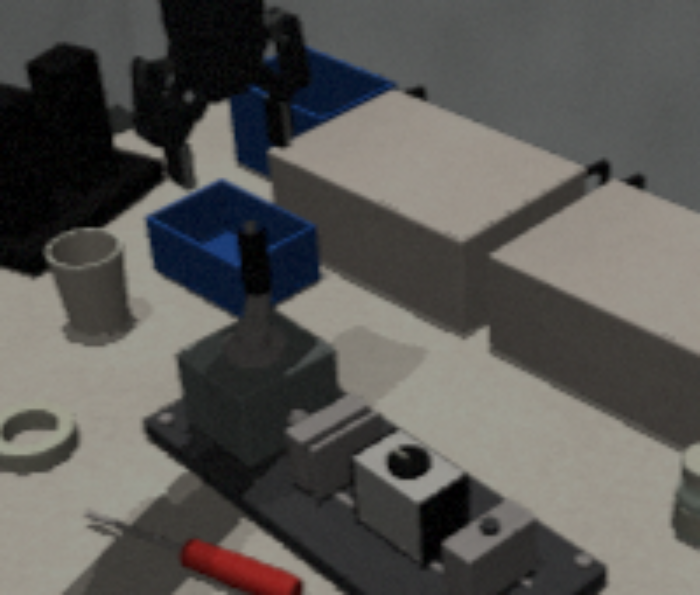

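Request:
arm_command:
  deltas:
    - {"gripper": 100, "x": 0.002, "y": 0, "z": 0.02, "wx": 0, "wy": 0, "wz": 0}
    - {"gripper": 100, "x": 0.001, "y": 0, "z": 0.025, "wx": 0, "wy": 0, "wz": 0}
    - {"gripper": 100, "x": 0, "y": 0, "z": 0.02, "wx": 0, "wy": 0, "wz": 0}
    - {"gripper": 100, "x": 0, "y": 0, "z": 0, "wx": 0, "wy": 0, "wz": 0}

```text
t: 9.5
position: [0.5528, 0.2418, 0.15]
orientation: [3.137, 0.006, -0.074]
wrist_force: [-0.3, 0.0, -0.5]
finger_gap: 0.998
```

Run:
```python
from h import *
o=readout.observe(); print(o["position"],o["orientation"],o["wrist_force"])
im=imaging.camera("side"); cv2.imwrite("pics/side7.png",cv2.resize(im[60:230,190:390,::-1],None,fx=3.5,fy=3.5))
```

```text
[0.55278313 0.24176722 0.14997127] [ 3.13726931  0.00616955 -0.07399387] [-0.32733137  0.02956085 -0.46855438]
```

View pics/side7.png

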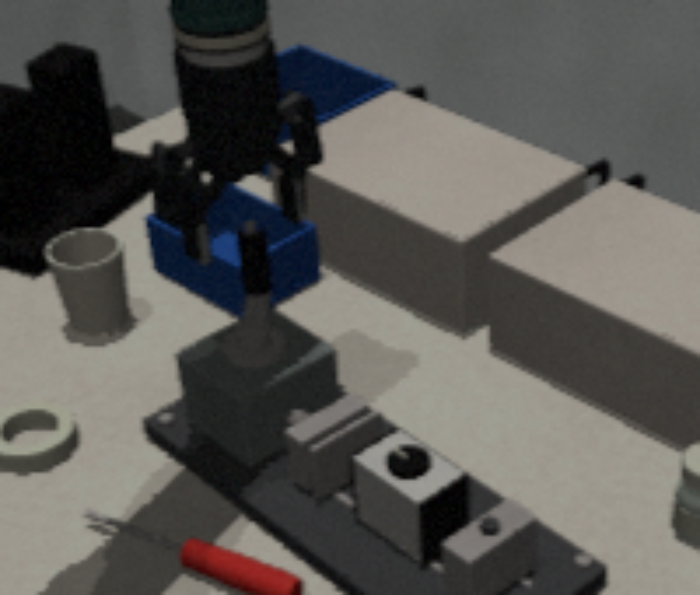

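Run:
```python
from h import *
o=readout.observe(); p=o["position"]; 
tx=np.array([np.cos(-.07),np.sin(-.07),0])
for dz in (-.022,-.009,0,.01,.057):
  print(dz,[((proj(p+s*tx+[0,0,dz],"side")-[190,60])*3.5).round().tolist() for s in (-.0425,0,.0425)])
print(p,((proj([[.5545,.2455,.17],[.5545,.2455,.112]],"side")-[190,60])*3.5).round())
im=imaging.camera("top"); cv2.imwrite("pics/top7.png",cv2.resize(im[80:280,100:320,::-1],None,fx=3.3,fy=3.3))
```

```text
-0.022 [[[210.0, 293.0]], [[252.0, 273.0]], [[292.0, 253.0]]]
-0.009 [[[208.0, 279.0]], [[250.0, 259.0]], [[291.0, 240.0]]]
0 [[[206.0, 270.0]], [[249.0, 250.0]], [[290.0, 230.0]]]
0.01 [[[205.0, 259.0]], [[247.0, 239.0]], [[288.0, 220.0]]]
0.057 [[[197.0, 207.0]], [[241.0, 188.0]], [[283.0, 169.0]]]
[0.55405913 0.2424022  0.15155058] [[244. 229.]
 [252. 289.]]
```

View pics/top7.png

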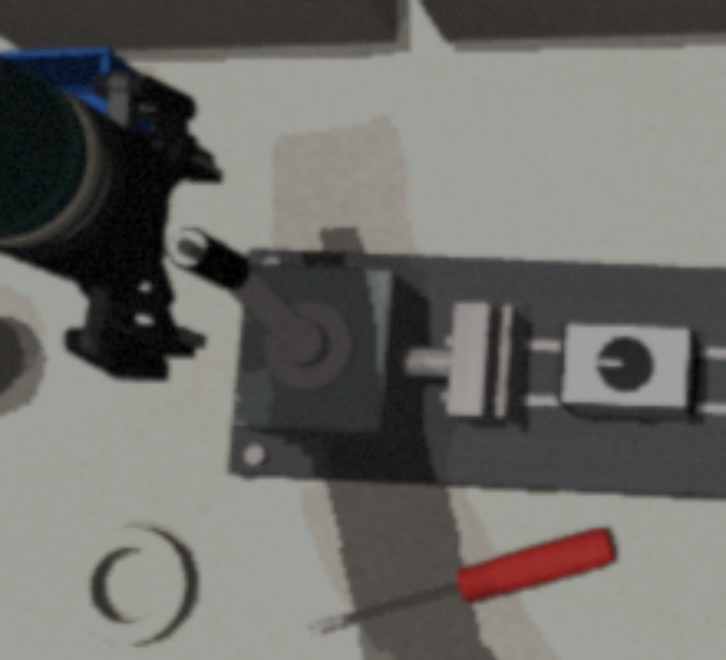

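```bash
python3 - <<'E'
from h import *
def tri(ps,pt):
    f=lambda X:np.r_[proj(X,"side")[0]-ps,proj(X,"top")[0]-pt]
    q=least_squares(f,[.55,.24,.15],x_scale=.1); return q.x,q.fun.round(1)
S=lambda u,v:np.array([u/3.5+190,v/3.5+60]); T=lambda u,v:np.array([u/3.3+100,v/3.3+80])
print(readout.observe()["position"])
print("tipL",tri(S(203,262),T(203,342))); print("tipR",tri(S(293,218),T(218,173)))
print("cap",tri(S(250,226),T(188,246)))
print("handle bottom",tri(S(257,290),T(240,275)))
print((proj([[.5541,.2424,.1516],[.5541,.2424,.1426],[.55,.245,.17]],"top")-[100,80])*3.3)
E
python3 - <<'E'
import cv2
a=cv2.imread("pics/side7.png")[60:320,120:380]; cv2.imwrite("pics/s7z.png",cv2.resize(a,None,fx=2.3,fy=2.3,interpolation=cv2.INTER_CUBIC))
E
```

```text
[0.55519673 0.24305723 0.15274405]
tipL (array([0.50534357, 0.2354658 , 0.16600694]), array([ 0.9,  0. , -0.4,  0.4]))
tipR (array([0.59873102, 0.22985043, 0.16621729]), array([ 1.4, -0.1, -0.6,  0.7]))
cap (array([0.55785322, 0.24167407, 0.17236194]), array([ 0., -0., -0.,  0.]))
handle bottom (array([0.5534819 , 0.23585996, 0.11586724]), array([ 0.4, -0. , -0.2,  0.2]))
[[202.61804099 261.2962604 ]
 [209.33921956 264.82309819]
 [183.42021392 261.34194502]]
```

View pics/s7z.png

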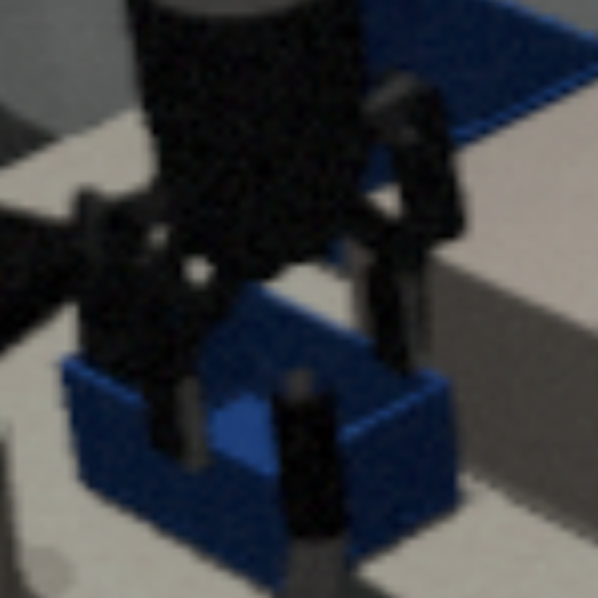

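Request:
arm_command:
  deltas:
    - {"gripper": 0, "x": 0.002, "y": 0, "z": 0.001, "wx": 0, "wy": 0, "wz": 0}
    - {"gripper": 0, "x": 0, "y": 0, "z": 0, "wx": 0, "wy": 0, "wz": 0}
    - {"gripper": 0, "x": 0, "y": 0, "z": 0, "wx": 0, "wy": 0, "wz": 0}
    - {"gripper": 0, "x": 0, "y": 0, "z": 0, "wx": 0, "wy": 0, "wz": 0}
    - {"gripper": 0, "x": 0, "y": 0, "z": 0, "wx": 0, "wy": 0, "wz": 0}
    - {"gripper": 0, "x": 0, "y": 0, "z": 0, "wx": 0, "wy": 0, "wz": 0}
    - {"gripper": 0, "x": 0, "y": 0, "z": 0, "wx": 0, "wy": 0, "wz": 0}

```text
t: 10.3
position: [0.5591, 0.2451, 0.153]
orientation: [-3.14, -0.003, -0.071]
wrist_force: [1.7, 0.6, 5.0]
finger_gap: 0.249
```

Run:
```python
from h import *
o=readout.observe(); print(o["position"],o["orientation"],o["wrist_force"],o["ft_torque"],o["finger_gap"])
im=imaging.camera("side"); cv2.imwrite("pics/side8.png",cv2.resize(im[70:190,200:340,::-1],None,fx=5,fy=5,interpolation=cv2.INTER_CUBIC))
im=imaging.camera("top"); cv2.imwrite("pics/top8.png",cv2.resize(im[80:280,100:320,::-1],None,fx=3.3,fy=3.3))
```

```text
[0.55908691 0.24506949 0.15301703] [-3.1402491  -0.0033718  -0.07125161] [1.68480269 0.59630727 5.00879091] [-0.03365514 -0.42541064  0.01721154] 0.24864025620872965
```

View pics/side8.png

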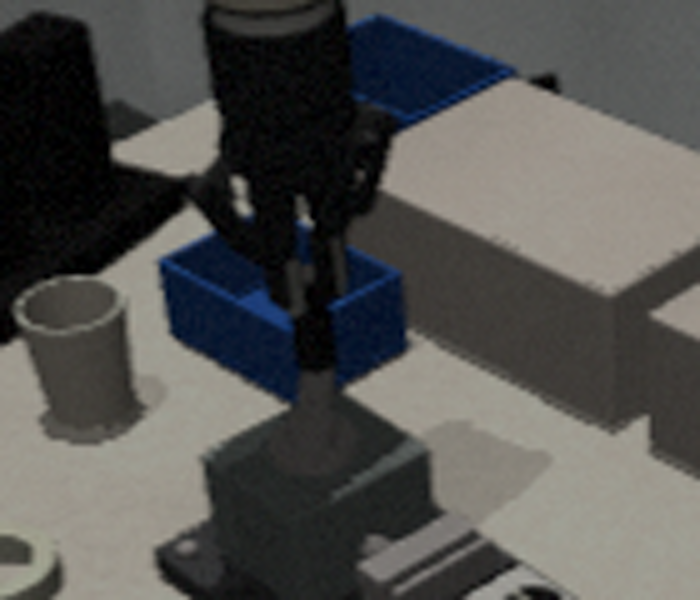

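View pics/top8.png

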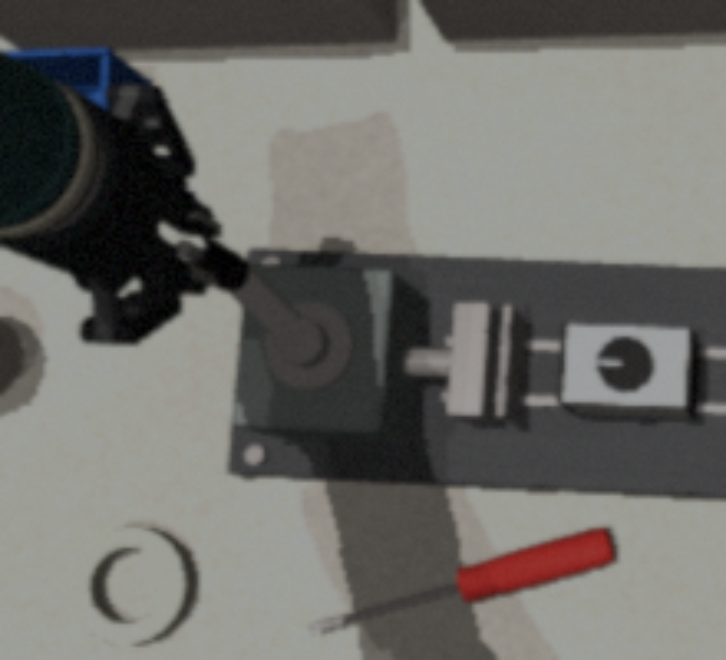

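```bash
cat > circ.py <<'E'
import sys,json,numpy as np
a0,st,n=[float(v) for v in sys.argv[1:4]]; cx=float(sys.argv[4]) if len(sys.argv)>4 else 0; cy=float(sys.argv[5]) if len(sys.argv)>5 else 0
P=lambda a:np.array([-60*np.cos(np.radians(a)),-60*np.sin(np.radians(a))])
acc=P(a0);L=[]
for i in range(int(n)):
    t=P(a0+st*(i+1))+np.array([cx,cy])*(i+1)/n
    d=np.round((t-acc)*2)/2/1000; acc=acc+d*1000
    L.append('{"gripper": 0, "x": %g, "y": %g, "z": 0, "wx": 0, "wy": 0, "wz": 0}'%tuple(d))
print("["+", ".join(L)+"]")
E
cat > st.py <<'E'
from h import *
o=readout.observe(); p=o["position"]; V=np.array([.50416,.03983]); yaw=-.069
c,s=np.cos(yaw),np.sin(yaw); d=p[:2]-V; v=np.array([c*d[0]+s*d[1],-s*d[0]+c*d[1]])*1000-[0,160]
f=o["wrist_force"]; fv=np.array([c*f[0]+s*f[1],-s*f[0]+c*f[1]])
th=np.arctan2(v[1],-v[0]); rad=np.array([-np.cos(th),np.sin(th)]); tan=np.array([np.sin(th),np.cos(th)])
print("t %.2f"%o["t"],"rel axis",v.round(1),"r %.1f"%np.hypot(*v),"theta deg %.1f"%np.degrees(th),"F rad %.1f tan(+cw) %.1f z %.1f"%(fv@rad,fv@tan,f[2]),"gap %.3f"%o["finger_gap"],"ori",o["orientation"].round(3),"z %.4f"%p[2])
E
python3 st.py; python3 circ.py 130.6 5 10
```

```text
t 10.40 rel axis [40.6 48.6] r 63.3 theta deg 129.9 F rad 1.8 tan(+cw) 1.2 z 6.4 gap 0.250 ori [-3.14e+00 -3.00e-03 -7.10e-02] z 0.1530
[{"gripper": 0, "x": 0.004, "y": 0.0035, "z": 0, "wx": 0, "wy": 0, "wz": 0}, {"gripper": 0, "x": 0.0035, "y": 0.004, "z": 0, "wx": 0, "wy": 0, "wz": 0}, {"gripper": 0, "x": 0.003, "y": 0.004, "z": 0, "wx": 0, "wy": 0, "wz": 0}, {"gripper": 0, "x": 0.0025, "y": 0.0045, "z": 0, "wx": 0, "wy": 0, "wz": 0}, {"gripper": 0, "x": 0.0025, "y": 0.005, "z": 0, "wx": 0, "wy": 0, "wz": 0}, {"gripper": 0, "x": 0.002, "y": 0.0045, "z": 0, "wx": 0, "wy": 0, "wz": 0}, {"gripper": 0, "x": 0.0015, "y": 0.005, "z": 0, "wx": 0, "wy": 0, "wz": 0}, {"gripper": 0, "x": 0.001, "y": 0.0055, "z": 0, "wx": 0, "wy": 0, "wz": 0}, {"gripper": 0, "x": 0.001, "y": 0.005, "z": 0, "wx": 0, "wy": 0, "wz": 0}, {"gripper": 0, "x": -0, "y": 0.005, "z": 0, "wx": 0, "wy": 0, "wz": 0}]
```

Request:
arm_command:
  deltas:
    - {"gripper": 0, "x": 0.004, "y": 0.0035, "z": -0.0005, "wx": 0, "wy": 0, "wz": 0}
    - {"gripper": 0, "x": 0.0035, "y": 0.004, "z": 0, "wx": 0, "wy": 0, "wz": 0}
    - {"gripper": 0, "x": 0.003, "y": 0.004, "z": 0, "wx": 0, "wy": 0, "wz": 0}
    - {"gripper": 0, "x": 0.0025, "y": 0.0045, "z": 0, "wx": 0, "wy": 0, "wz": 0}
    - {"gripper": 0, "x": 0.0025, "y": 0.005, "z": 0, "wx": 0, "wy": 0, "wz": 0}
    - {"gripper": 0, "x": 0.002, "y": 0.0045, "z": 0, "wx": 0, "wy": 0, "wz": 0}
    - {"gripper": 0, "x": 0.0015, "y": 0.005, "z": 0, "wx": 0, "wy": 0, "wz": 0}
    - {"gripper": 0, "x": 0.001, "y": 0.0055, "z": 0, "wx": 0, "wy": 0, "wz": 0}
    - {"gripper": 0, "x": 0.001, "y": 0.005, "z": 0, "wx": 0, "wy": 0, "wz": 0}
    - {"gripper": 0, "x": 0, "y": 0.005, "z": 0, "wx": 0, "wy": 0, "wz": 0}

```text
t: 11.4
position: [0.5766, 0.2013, 0.1531]
orientation: [-3.137, -0.003, -0.069]
wrist_force: [2.3, 4.5, 2.1]
finger_gap: 0.252
```

```bash
python3 st.py; python3 circ.py 180.6 10 10
```

```text
t 11.40 rel axis [61.2  6.1] r 61.5 theta deg 174.3 F rad 2.4 tan(+cw) -4.5 z 2.1 gap 0.252 ori [-3.137e+00 -3.000e-03 -6.900e-02] z 0.1531
[{"gripper": 0, "x": -0.001, "y": 0.0105, "z": 0, "wx": 0, "wy": 0, "wz": 0}, {"gripper": 0, "x": -0.003, "y": 0.01, "z": 0, "wx": 0, "wy": 0, "wz": 0}, {"gripper": 0, "x": -0.0045, "y": 0.0095, "z": 0, "wx": 0, "wy": 0, "wz": 0}, {"gripper": 0, "x": -0.006, "y": 0.0085, "z": 0, "wx": 0, "wy": 0, "wz": 0}, {"gripper": 0, "x": -0.0075, "y": 0.007, "z": 0, "wx": 0, "wy": 0, "wz": 0}, {"gripper": 0, "x": -0.0085, "y": 0.006, "z": 0, "wx": 0, "wy": 0, "wz": 0}, {"gripper": 0, "x": -0.0095, "y": 0.0045, "z": 0, "wx": 0, "wy": 0, "wz": 0}, {"gripper": 0, "x": -0.01, "y": 0.0025, "z": 0, "wx": 0, "wy": 0, "wz": 0}, {"gripper": 0, "x": -0.0105, "y": 0.001, "z": 0, "wx": 0, "wy": 0, "wz": 0}, {"gripper": 0, "x": -0.0105, "y": -0.001, "z": 0, "wx": 0, "wy": 0, "wz": 0}]
```

Request:
arm_command:
  deltas:
    - {"gripper": 0, "x": -0.001, "y": 0.0105, "z": 0, "wx": 0, "wy": 0, "wz": 0}
    - {"gripper": 0, "x": -0.003, "y": 0.01, "z": 0, "wx": 0, "wy": 0, "wz": 0}
    - {"gripper": 0, "x": -0.0045, "y": 0.0095, "z": 0, "wx": 0, "wy": 0, "wz": 0}
    - {"gripper": 0, "x": -0.006, "y": 0.0085, "z": 0, "wx": 0, "wy": 0, "wz": 0}
    - {"gripper": 0, "x": -0.0075, "y": 0.007, "z": 0, "wx": 0, "wy": 0, "wz": 0}
    - {"gripper": 0, "x": -0.0085, "y": 0.006, "z": 0, "wx": 0, "wy": 0, "wz": 0}
    - {"gripper": 0, "x": -0.0095, "y": 0.0045, "z": 0, "wx": 0, "wy": 0, "wz": 0}
    - {"gripper": 0, "x": -0.01, "y": 0.0025, "z": 0, "wx": 0, "wy": 0, "wz": 0}
    - {"gripper": 0, "x": -0.0105, "y": 0.001, "z": 0, "wx": 0, "wy": 0, "wz": 0}
    - {"gripper": 0, "x": -0.0105, "y": -0.001, "z": 0, "wx": 0, "wy": 0, "wz": 0}

```text
t: 12.4
position: [0.5034, 0.144, 0.1531]
orientation: [-3.141, -0.008, -0.072]
wrist_force: [5.9, 0.4, -1.1]
finger_gap: 0.255
```

```bash
python3 st.py; python3 circ.py 280.6 10 10
```

```text
t 12.40 rel axis [ -8.  -56.1] r 56.7 theta deg -81.9 F rad -1.6 tan(+cw) -5.7 z -1.1 gap 0.255 ori [-3.141 -0.008 -0.072] z 0.1531
[{"gripper": 0, "x": -0.01, "y": -0.003, "z": 0, "wx": 0, "wy": 0, "wz": 0}, {"gripper": 0, "x": -0.0095, "y": -0.0045, "z": 0, "wx": 0, "wy": 0, "wz": 0}, {"gripper": 0, "x": -0.0085, "y": -0.006, "z": 0, "wx": 0, "wy": 0, "wz": 0}, {"gripper": 0, "x": -0.0075, "y": -0.0075, "z": 0, "wx": 0, "wy": 0, "wz": 0}, {"gripper": 0, "x": -0.0055, "y": -0.0085, "z": 0, "wx": 0, "wy": 0, "wz": 0}, {"gripper": 0, "x": -0.0045, "y": -0.0095, "z": 0, "wx": 0, "wy": 0, "wz": 0}, {"gripper": 0, "x": -0.0025, "y": -0.01, "z": 0, "wx": 0, "wy": 0, "wz": 0}, {"gripper": 0, "x": -0.001, "y": -0.0105, "z": 0, "wx": 0, "wy": 0, "wz": 0}, {"gripper": 0, "x": 0.001, "y": -0.0105, "z": 0, "wx": 0, "wy": 0, "wz": 0}, {"gripper": 0, "x": 0.003, "y": -0.01, "z": 0, "wx": 0, "wy": 0, "wz": 0}]
```

Request:
arm_command:
  deltas:
    - {"gripper": 0, "x": -0.01, "y": -0.003, "z": 0, "wx": 0, "wy": 0, "wz": 0}
    - {"gripper": 0, "x": -0.0095, "y": -0.0045, "z": 0, "wx": 0, "wy": 0, "wz": 0}
    - {"gripper": 0, "x": -0.0085, "y": -0.006, "z": 0, "wx": 0, "wy": 0, "wz": 0}
    - {"gripper": 0, "x": -0.0075, "y": -0.0075, "z": 0, "wx": 0, "wy": 0, "wz": 0}
    - {"gripper": 0, "x": -0.0055, "y": -0.0085, "z": 0, "wx": 0, "wy": 0, "wz": 0}
    - {"gripper": 0, "x": -0.0045, "y": -0.0095, "z": 0, "wx": 0, "wy": 0, "wz": 0}
    - {"gripper": 0, "x": -0.0025, "y": -0.01, "z": 0, "wx": 0, "wy": 0, "wz": 0}
    - {"gripper": 0, "x": -0.001, "y": -0.0105, "z": 0, "wx": 0, "wy": 0, "wz": 0}
    - {"gripper": 0, "x": 0.001, "y": -0.0105, "z": 0, "wx": 0, "wy": 0, "wz": 0}
    - {"gripper": 0, "x": 0.003, "y": -0.01, "z": 0, "wx": 0, "wy": 0, "wz": 0}

```text
t: 13.4
position: [0.4607, 0.2245, 0.1529]
orientation: [3.139, 0.001, -0.073]
wrist_force: [-0.8, -5.7, 9.8]
finger_gap: 0.253
```

```bash
python3 st.py; python3 circ.py 20.6 10 10
```

```text
t 13.40 rel axis [-56.1  21.2] r 59.9 theta deg 20.7 F rad -1.6 tan(+cw) -5.5 z 9.8 gap 0.253 ori [ 3.139e+00  1.000e-03 -7.300e-02] z 0.1529
[{"gripper": 0, "x": 0.0045, "y": -0.0095, "z": 0, "wx": 0, "wy": 0, "wz": 0}, {"gripper": 0, "x": 0.006, "y": -0.0085, "z": 0, "wx": 0, "wy": 0, "wz": 0}, {"gripper": 0, "x": 0.0075, "y": -0.0075, "z": 0, "wx": 0, "wy": 0, "wz": 0}, {"gripper": 0, "x": 0.0085, "y": -0.0055, "z": 0, "wx": 0, "wy": 0, "wz": 0}, {"gripper": 0, "x": 0.0095, "y": -0.0045, "z": 0, "wx": 0, "wy": 0, "wz": 0}, {"gripper": 0, "x": 0.0105, "y": -0.0025, "z": 0, "wx": 0, "wy": 0, "wz": 0}, {"gripper": 0, "x": 0.0105, "y": -0.001, "z": 0, "wx": 0, "wy": 0, "wz": 0}, {"gripper": 0, "x": 0.01, "y": 0.001, "z": 0, "wx": 0, "wy": 0, "wz": 0}, {"gripper": 0, "x": 0.0105, "y": 0.003, "z": 0, "wx": 0, "wy": 0, "wz": 0}, {"gripper": 0, "x": 0.009, "y": 0.0045, "z": 0, "wx": 0, "wy": 0, "wz": 0}]
```

Request:
arm_command:
  deltas:
    - {"gripper": 0, "x": 0.0045, "y": -0.0095, "z": 0, "wx": 0, "wy": 0, "wz": 0}
    - {"gripper": 0, "x": 0.006, "y": -0.0085, "z": 0, "wx": 0, "wy": 0, "wz": 0}
    - {"gripper": 0, "x": 0.0075, "y": -0.0075, "z": 0, "wx": 0, "wy": 0, "wz": 0}
    - {"gripper": 0, "x": 0.0085, "y": -0.0055, "z": 0, "wx": 0, "wy": 0, "wz": 0}
    - {"gripper": 0, "x": 0.0095, "y": -0.0045, "z": 0, "wx": 0, "wy": 0, "wz": 0}
    - {"gripper": 0, "x": 0.0105, "y": -0.0025, "z": 0, "wx": 0, "wy": 0, "wz": 0}
    - {"gripper": 0, "x": 0.0105, "y": -0.001, "z": 0, "wx": 0, "wy": 0, "wz": 0}
    - {"gripper": 0, "x": 0.01, "y": 0.001, "z": 0, "wx": 0, "wy": 0, "wz": 0}
    - {"gripper": 0, "x": 0.0105, "y": 0.003, "z": 0, "wx": 0, "wy": 0, "wz": 0}
    - {"gripper": 0, "x": 0.009, "y": 0.0045, "z": 0, "wx": 0, "wy": 0, "wz": 0}

```text
t: 14.4
position: [0.5468, 0.2545, 0.1529]
orientation: [-3.138, 0.006, -0.069]
wrist_force: [-5.2, 3.7, 9.1]
finger_gap: 0.25
```

```bash
python3 st.py; python3 circ.py 120.6 8 10;python3 - <<'E'
from h import *
im=imaging.camera("side"); cv2.imwrite("pics/side9.png",cv2.resize(im[70:260,200:400,::-1],None,fx=3,fy=3,interpolation=cv2.INTER_CUBIC))
E
```

```text
t 14.40 rel axis [27.8 57.1] r 63.5 theta deg 115.9 F rad 0.7 tan(+cw) -6.4 z 9.1 gap 0.250 ori [-3.138  0.006 -0.069] z 0.1529
[{"gripper": 0, "x": 0.007, "y": 0.005, "z": 0, "wx": 0, "wy": 0, "wz": 0}, {"gripper": 0, "x": 0.006, "y": 0.0055, "z": 0, "wx": 0, "wy": 0, "wz": 0}, {"gripper": 0, "x": 0.0055, "y": 0.0065, "z": 0, "wx": 0, "wy": 0, "wz": 0}, {"gripper": 0, "x": 0.004, "y": 0.007, "z": 0, "wx": 0, "wy": 0, "wz": 0}, {"gripper": 0, "x": 0.0035, "y": 0.0075, "z": 0, "wx": 0, "wy": 0, "wz": 0}, {"gripper": 0, "x": 0.0025, "y": 0.0085, "z": 0, "wx": 0, "wy": 0, "wz": 0}, {"gripper": 0, "x": 0.001, "y": 0.008, "z": 0, "wx": 0, "wy": 0, "wz": 0}, {"gripper": 0, "x": -0, "y": 0.0085, "z": 0, "wx": 0, "wy": 0, "wz": 0}, {"gripper": 0, "x": -0.0015, "y": 0.008, "z": 0, "wx": 0, "wy": 0, "wz": 0}, {"gripper": 0, "x": -0.0025, "y": 0.0085, "z": 0, "wx": 0, "wy": 0, "wz": 0}]
```

View pics/side9.png

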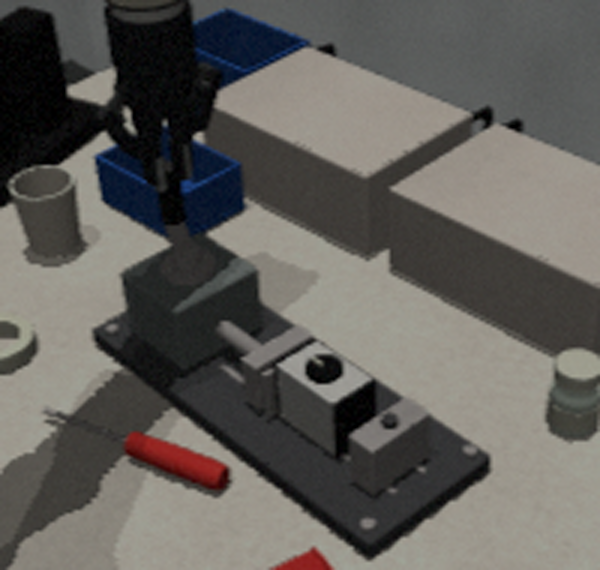

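Request:
arm_command:
  deltas:
    - {"gripper": 0, "x": 0.007, "y": 0.005, "z": -0.0005, "wx": 0, "wy": 0, "wz": 0}
    - {"gripper": 0, "x": 0.006, "y": 0.0055, "z": 0, "wx": 0, "wy": 0, "wz": 0}
    - {"gripper": 0, "x": 0.0055, "y": 0.0065, "z": 0, "wx": 0, "wy": 0, "wz": 0}
    - {"gripper": 0, "x": 0.004, "y": 0.007, "z": 0, "wx": 0, "wy": 0, "wz": 0}
    - {"gripper": 0, "x": 0.0035, "y": 0.0075, "z": 0, "wx": 0, "wy": 0, "wz": 0}
    - {"gripper": 0, "x": 0.0025, "y": 0.0085, "z": 0, "wx": 0, "wy": 0, "wz": 0}
    - {"gripper": 0, "x": 0.001, "y": 0.008, "z": 0, "wx": 0, "wy": 0, "wz": 0}
    - {"gripper": 0, "x": 0, "y": 0.0085, "z": 0, "wx": 0, "wy": 0, "wz": 0}
    - {"gripper": 0, "x": -0.0015, "y": 0.008, "z": 0, "wx": 0, "wy": 0, "wz": 0}
    - {"gripper": 0, "x": -0.0025, "y": 0.0085, "z": 0, "wx": 0, "wy": 0, "wz": 0}

```text
t: 15.45
position: [0.5722, 0.1801, 0.1532]
orientation: [-3.137, -0.006, -0.069]
wrist_force: [5.1, 5.1, -1.3]
finger_gap: 0.249
```

```bash
python3 st.py; python3 circ.py 200.6 6 10
```

```text
t 15.45 rel axis [ 58.2 -15.4] r 60.2 theta deg -165.2 F rad 3.2 tan(+cw) -6.4 z -1.3 gap 0.249 ori [-3.137 -0.006 -0.069] z 0.1532
[{"gripper": 0, "x": -0.0025, "y": 0.006, "z": 0, "wx": 0, "wy": 0, "wz": 0}, {"gripper": 0, "x": -0.003, "y": 0.005, "z": 0, "wx": 0, "wy": 0, "wz": 0}, {"gripper": 0, "x": -0.004, "y": 0.0055, "z": 0, "wx": 0, "wy": 0, "wz": 0}, {"gripper": 0, "x": -0.004, "y": 0.0045, "z": 0, "wx": 0, "wy": 0, "wz": 0}, {"gripper": 0, "x": -0.0045, "y": 0.0045, "z": 0, "wx": 0, "wy": 0, "wz": 0}, {"gripper": 0, "x": -0.005, "y": 0.0035, "z": 0, "wx": 0, "wy": 0, "wz": 0}, {"gripper": 0, "x": -0.0055, "y": 0.003, "z": 0, "wx": 0, "wy": 0, "wz": 0}, {"gripper": 0, "x": -0.006, "y": 0.003, "z": 0, "wx": 0, "wy": 0, "wz": 0}, {"gripper": 0, "x": -0.0055, "y": 0.0015, "z": 0, "wx": 0, "wy": 0, "wz": 0}, {"gripper": 0, "x": -0.0065, "y": 0.0015, "z": 0, "wx": 0, "wy": 0, "wz": 0}]
```

Request:
arm_command:
  deltas:
    - {"gripper": 0, "x": -0.0025, "y": 0.006, "z": 0, "wx": 0, "wy": 0, "wz": 0}
    - {"gripper": 0, "x": -0.003, "y": 0.005, "z": 0, "wx": 0, "wy": 0, "wz": 0}
    - {"gripper": 0, "x": -0.004, "y": 0.0055, "z": 0, "wx": 0, "wy": 0, "wz": 0}
    - {"gripper": 0, "x": -0.004, "y": 0.0045, "z": 0, "wx": 0, "wy": 0, "wz": 0}
    - {"gripper": 0, "x": -0.0045, "y": 0.0045, "z": 0, "wx": 0, "wy": 0, "wz": 0}

```text
t: 15.95
position: [0.5524, 0.1543, 0.1531]
orientation: [-3.139, -0.006, -0.07]
wrist_force: [5.3, 2.6, -2.0]
finger_gap: 0.246
```

```bash
python3 st.py
```

```text
t 15.95 rel axis [ 40.2 -42.4] r 58.5 theta deg -133.5 F rad 1.4 tan(+cw) -5.7 z -2.0 gap 0.246 ori [-3.139 -0.006 -0.07 ] z 0.1531
```

Request:
arm_command:
  deltas:
    - {"gripper": 0, "x": -0.005, "y": 0.0035, "z": 0, "wx": 0, "wy": 0, "wz": 0}
    - {"gripper": 0, "x": -0.0055, "y": 0.003, "z": 0, "wx": 0, "wy": 0, "wz": 0}
    - {"gripper": 0, "x": -0.006, "y": 0.003, "z": 0, "wx": 0, "wy": 0, "wz": 0}

```text
t: 16.25
position: [0.5354, 0.1455, 0.1532]
orientation: [-3.14, -0.006, -0.071]
wrist_force: [6.0, 2.3, -3.2]
finger_gap: 0.25
```

```bash
python3 st.py; python3 circ.py 248.6 6 10
```

```text
t 16.25 rel axis [ 23.9 -52.4] r 57.6 theta deg -114.5 F rad -0.1 tan(+cw) -6.4 z -3.2 gap 0.250 ori [-3.14  -0.006 -0.071] z 0.1532
[{"gripper": 0, "x": -0.006, "y": 0.002, "z": 0, "wx": 0, "wy": 0, "wz": 0}, {"gripper": 0, "x": -0.006, "y": 0.0015, "z": 0, "wx": 0, "wy": 0, "wz": 0}, {"gripper": 0, "x": -0.0065, "y": 0.0005, "z": 0, "wx": 0, "wy": 0, "wz": 0}, {"gripper": 0, "x": -0.006, "y": 0, "z": 0, "wx": 0, "wy": 0, "wz": 0}, {"gripper": 0, "x": -0.0065, "y": -0.0005, "z": 0, "wx": 0, "wy": 0, "wz": 0}, {"gripper": 0, "x": -0.006, "y": -0.0015, "z": 0, "wx": 0, "wy": 0, "wz": 0}, {"gripper": 0, "x": -0.006, "y": -0.0015, "z": 0, "wx": 0, "wy": 0, "wz": 0}, {"gripper": 0, "x": -0.006, "y": -0.0025, "z": 0, "wx": 0, "wy": 0, "wz": 0}, {"gripper": 0, "x": -0.005, "y": -0.0035, "z": 0, "wx": 0, "wy": 0, "wz": 0}, {"gripper": 0, "x": -0.0055, "y": -0.0035, "z": 0, "wx": 0, "wy": 0, "wz": 0}]
```

Request:
arm_command:
  deltas:
    - {"gripper": 0, "x": -0.006, "y": 0.002, "z": 0, "wx": 0, "wy": 0, "wz": 0}
    - {"gripper": 0, "x": -0.006, "y": 0.0015, "z": 0, "wx": 0, "wy": 0, "wz": 0}
    - {"gripper": 0, "x": -0.0065, "y": 0.0005, "z": 0, "wx": 0, "wy": 0, "wz": 0}

```text
t: 16.55
position: [0.5167, 0.1425, 0.1532]
orientation: [-3.14, -0.006, -0.071]
wrist_force: [5.3, 0.7, -3.6]
finger_gap: 0.25
```

```bash
python3 st.py
```

```text
t 16.55 rel axis [  5.4 -56.7] r 56.9 theta deg -95.5 F rad -0.6 tan(+cw) -5.3 z -3.6 gap 0.250 ori [-3.14  -0.006 -0.071] z 0.1532
```

Request:
arm_command:
  deltas:
    - {"gripper": 0, "x": -0.006, "y": 0, "z": 0, "wx": 0, "wy": 0, "wz": 0}
    - {"gripper": 0, "x": -0.0065, "y": -0.0005, "z": 0, "wx": 0, "wy": 0, "wz": 0}
    - {"gripper": 0, "x": -0.006, "y": -0.0015, "z": 0, "wx": 0, "wy": 0, "wz": 0}

```text
t: 16.85
position: [0.4984, 0.1454, 0.1531]
orientation: [-3.141, -0.006, -0.071]
wrist_force: [5.3, 0.5, -3.6]
finger_gap: 0.253
```

```bash
python3 st.py
```

```text
t 16.85 rel axis [-13.  -55.1] r 56.6 theta deg -76.7 F rad -2.1 tan(+cw) -4.9 z -3.6 gap 0.253 ori [-3.141 -0.006 -0.071] z 0.1531
```

Run:
```python
from h import *
im=imaging.camera("side"); cv2.imwrite("pics/side10.png",cv2.resize(im[150:260,250:390,::-1],None,fx=5,fy=5,interpolation=cv2.INTER_CUBIC))
```

```text
(no output)
```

View pics/side10.png

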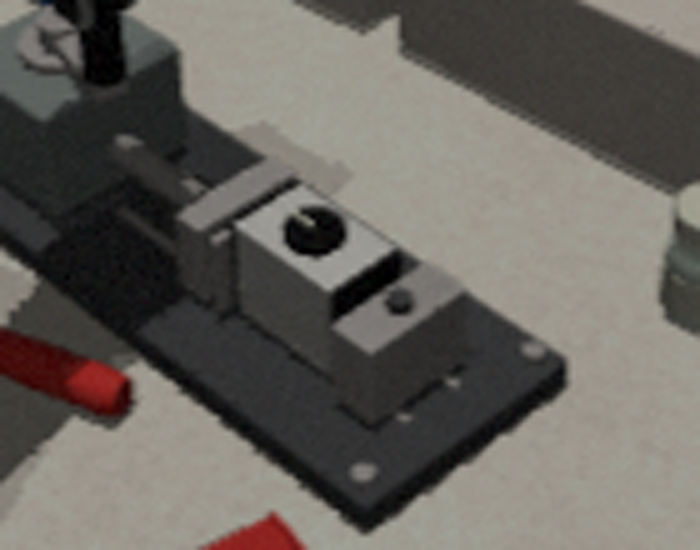

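Request:
arm_command:
  deltas:
    - {"gripper": 0, "x": -0.006, "y": -0.0015, "z": 0, "wx": 0, "wy": 0, "wz": 0}
    - {"gripper": 0, "x": -0.006, "y": -0.0025, "z": 0, "wx": 0, "wy": 0, "wz": 0}
    - {"gripper": 0, "x": -0.005, "y": -0.0035, "z": 0, "wx": 0, "wy": 0, "wz": 0}

```text
t: 17.2
position: [0.4819, 0.1536, 0.1531]
orientation: [-3.141, -0.006, -0.071]
wrist_force: [6.1, -2.3, -2.9]
finger_gap: 0.252
```

```bash
python3 st.py; python3 circ.py 302.6 5 16
```

```text
t 17.20 rel axis [-30.1 -48.1] r 56.7 theta deg -58.0 F rad -1.7 tan(+cw) -6.3 z -2.9 gap 0.252 ori [-3.141 -0.006 -0.071] z 0.1531
[{"gripper": 0, "x": -0.0045, "y": -0.003, "z": 0, "wx": 0, "wy": 0, "wz": 0}, {"gripper": 0, "x": -0.004, "y": -0.0035, "z": 0, "wx": 0, "wy": 0, "wz": 0}, {"gripper": 0, "x": -0.0035, "y": -0.0035, "z": 0, "wx": 0, "wy": 0, "wz": 0}, {"gripper": 0, "x": -0.0035, "y": -0.004, "z": 0, "wx": 0, "wy": 0, "wz": 0}, {"gripper": 0, "x": -0.003, "y": -0.0045, "z": 0, "wx": 0, "wy": 0, "wz": 0}, {"gripper": 0, "x": -0.0025, "y": -0.0045, "z": 0, "wx": 0, "wy": 0, "wz": 0}, {"gripper": 0, "x": -0.002, "y": -0.0045, "z": 0, "wx": 0, "wy": 0, "wz": 0}, {"gripper": 0, "x": -0.002, "y": -0.005, "z": 0, "wx": 0, "wy": 0, "wz": 0}, {"gripper": 0, "x": -0.0015, "y": -0.005, "z": 0, "wx": 0, "wy": 0, "wz": 0}, {"gripper": 0, "x": -0.0005, "y": -0.0055, "z": 0, "wx": 0, "wy": 0, "wz": 0}, {"gripper": 0, "x": -0.0005, "y": -0.005, "z": 0, "wx": 0, "wy": 0, "wz": 0}, {"gripper": 0, "x": -0, "y": -0.0055, "z": 0, "wx": 0, "wy": 0, "wz": 0}, {"gripper": 0, "x": 0.0005, "y": -0.005, "z": 0, "wx": 0, "wy": 0, "wz": 0}, {"gripper": 0, "x": 0.001, "y": -0.005, "z": 0, "wx": 0, "wy": 0, "wz": 0}, {"gripper": 0, "x": 0.001, "y": -0.005, "z": 0, "wx": 0, "wy": 0, "wz": 0}, {"gripper": 0, "x": 0.002, "y": -0.005, "z": 0, "wx": 0, "wy": 0, "wz": 0}]
```

Request:
arm_command:
  deltas:
    - {"gripper": 0, "x": -0.0045, "y": -0.003, "z": 0, "wx": 0, "wy": 0, "wz": 0}
    - {"gripper": 0, "x": -0.004, "y": -0.0035, "z": 0, "wx": 0, "wy": 0, "wz": 0}

```text
t: 17.4
position: [0.4739, 0.1603, 0.1531]
orientation: [3.141, -0.006, -0.072]
wrist_force: [6.5, -1.3, -3.3]
finger_gap: 0.251
```

```bash
python3 st.py
```

```text
t 17.40 rel axis [-38.5 -41.9] r 56.9 theta deg -47.4 F rad -3.8 tan(+cw) -5.4 z -3.3 gap 0.251 ori [ 3.141 -0.006 -0.072] z 0.1531
```

Request:
arm_command:
  deltas:
    - {"gripper": 0, "x": -0.0035, "y": -0.0035, "z": 0, "wx": 0, "wy": 0, "wz": 0}
    - {"gripper": 0, "x": -0.0035, "y": -0.004, "z": 0, "wx": 0, "wy": 0, "wz": 0}

```text
t: 17.6
position: [0.4675, 0.1679, 0.1531]
orientation: [3.141, -0.006, -0.072]
wrist_force: [7.0, -2.3, -4.2]
finger_gap: 0.252
```

```bash
python3 st.py
```

```text
t 17.60 rel axis [-45.4 -34.7] r 57.1 theta deg -37.4 F rad -4.5 tan(+cw) -5.8 z -4.2 gap 0.252 ori [ 3.141 -0.006 -0.072] z 0.1531
```

Request:
arm_command:
  deltas:
    - {"gripper": 0, "x": -0.003, "y": -0.0045, "z": 0, "wx": 0, "wy": 0, "wz": 0}
    - {"gripper": 0, "x": -0.0025, "y": -0.0045, "z": 0, "wx": 0, "wy": 0, "wz": 0}

```text
t: 17.8
position: [0.4624, 0.1768, 0.1531]
orientation: [3.141, -0.005, -0.072]
wrist_force: [6.4, -3.2, -2.6]
finger_gap: 0.25
```

```bash
python3 st.py
```

```text
t 17.80 rel axis [-51.1 -26.2] r 57.4 theta deg -27.1 F rad -4.6 tan(+cw) -5.4 z -2.6 gap 0.250 ori [ 3.141 -0.005 -0.072] z 0.1531
```

Request:
arm_command:
  deltas:
    - {"gripper": 0, "x": -0.002, "y": -0.0045, "z": 0, "wx": 0, "wy": 0, "wz": 0}

```text
t: 17.9
position: [0.4605, 0.1812, 0.1531]
orientation: [3.14, -0.005, -0.072]
wrist_force: [5.5, -3.4, -1.7]
finger_gap: 0.25
```

```bash
python3 st.py
python3 - <<'E'
from h import *
im=imaging.camera("side"); cv2.imwrite("pics/side11.png",cv2.resize(im[150:260,250:390,::-1],None,fx=5,fy=5,interpolation=cv2.INTER_CUBIC))
E
```

```text
t 17.90 rel axis [-53.3 -22. ] r 57.6 theta deg -22.4 F rad -4.1 tan(+cw) -5.0 z -1.7 gap 0.250 ori [ 3.14  -0.005 -0.072] z 0.1531
```

View pics/side11.png

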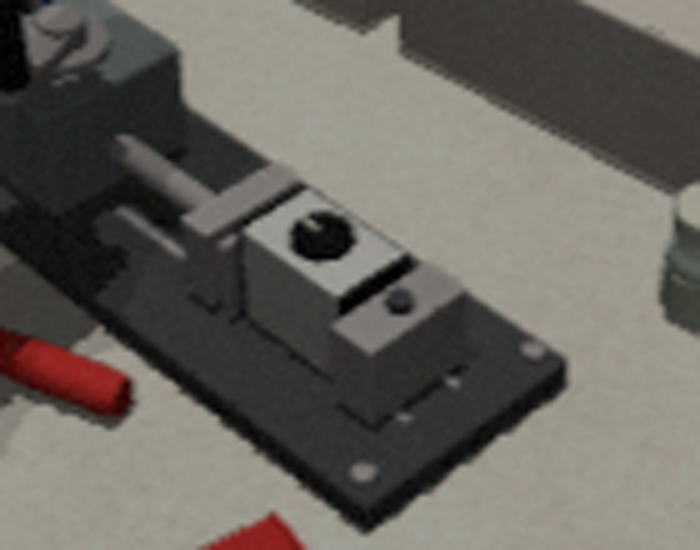

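Request:
arm_command:
  deltas:
    - {"gripper": 0, "x": -0.002, "y": -0.005, "z": 0, "wx": 0, "wy": 0, "wz": 0}
    - {"gripper": 0, "x": -0.0015, "y": -0.005, "z": 0, "wx": 0, "wy": 0, "wz": 0}

```text
t: 18.15
position: [0.4577, 0.1908, 0.1531]
orientation: [3.14, -0.005, -0.073]
wrist_force: [4.9, -5.6, -0.8]
finger_gap: 0.25
```

```bash
python3 st.py
```

```text
t 18.15 rel axis [-56.8 -12.6] r 58.1 theta deg -12.6 F rad -4.0 tan(+cw) -6.2 z -0.8 gap 0.250 ori [ 3.14  -0.005 -0.073] z 0.1531
```

Request:
arm_command:
  deltas:
    - {"gripper": 0, "x": -0.0005, "y": -0.0055, "z": 0, "wx": 0, "wy": 0, "wz": 0}

```text
t: 18.25
position: [0.457, 0.1954, 0.153]
orientation: [3.138, -0.003, -0.073]
wrist_force: [4.1, -7.9, 2.8]
finger_gap: 0.25
```

```bash
python3 st.py
```

```text
t 18.25 rel axis [-57.8  -8.1] r 58.3 theta deg -8.0 F rad -3.5 tan(+cw) -8.2 z 2.8 gap 0.250 ori [ 3.138e+00 -3.000e-03 -7.300e-02] z 0.1530
```

Request:
arm_command:
  deltas:
    - {"gripper": 0, "x": -0.0005, "y": -0.005, "z": 0, "wx": 0, "wy": 0, "wz": 0}

```text
t: 18.35
position: [0.4566, 0.1995, 0.153]
orientation: [3.137, -0.003, -0.074]
wrist_force: [4.1, -9.2, 2.6]
finger_gap: 0.247
```

```bash
python3 st.py
```

```text
t 18.35 rel axis [-58.4  -4. ] r 58.5 theta deg -3.9 F rad -4.1 tan(+cw) -9.2 z 2.6 gap 0.247 ori [ 3.137e+00 -3.000e-03 -7.400e-02] z 0.1530
```

Request:
arm_command:
  deltas:
    - {"gripper": 0, "x": 0, "y": -0.004, "z": 0, "wx": 0, "wy": 0, "wz": 0}
    - {"gripper": 0, "x": 0, "y": 0, "z": 0, "wx": 0, "wy": 0, "wz": 0}

```text
t: 18.55
position: [0.4566, 0.2031, 0.153]
orientation: [3.137, -0.002, -0.074]
wrist_force: [3.8, -7.1, 3.6]
finger_gap: 0.25
```

```bash
python3 st.py
```

```text
t 18.55 rel axis [-58.7  -0.4] r 58.7 theta deg -0.4 F rad -4.2 tan(+cw) -6.9 z 3.6 gap 0.250 ori [ 3.137e+00 -2.000e-03 -7.400e-02] z 0.1530
```

Request:
arm_command:
  deltas:
    - {"gripper": 0, "x": 0, "y": -0.004, "z": 0, "wx": 0, "wy": 0, "wz": 0}

```text
t: 18.65
position: [0.4566, 0.2055, 0.153]
orientation: [3.135, -0.001, -0.075]
wrist_force: [2.9, -11.7, 5.2]
finger_gap: 0.246
```

```bash
python3 st.py
```

```text
t 18.65 rel axis [-58.8   2. ] r 58.9 theta deg 2.0 F rad -4.1 tan(+cw) -11.3 z 5.2 gap 0.246 ori [ 3.135e+00 -1.000e-03 -7.500e-02] z 0.1530
```

Request:
arm_command:
  deltas:
    - {"gripper": 0, "x": 0, "y": 0, "z": 0, "wx": 0, "wy": 0, "wz": 0}
    - {"gripper": 0, "x": 0, "y": 0, "z": 0, "wx": 0, "wy": 0, "wz": 0}

```text
t: 18.85
position: [0.4566, 0.2061, 0.153]
orientation: [3.136, -0.001, -0.075]
wrist_force: [2.9, -10.2, 3.4]
finger_gap: 0.252
```

```bash
python3 st.py
```

```text
t 18.85 rel axis [-58.9   2.6] r 58.9 theta deg 2.5 F rad -4.1 tan(+cw) -9.8 z 3.4 gap 0.252 ori [ 3.136e+00 -1.000e-03 -7.500e-02] z 0.1530
```

Request:
arm_command:
  deltas:
    - {"gripper": 80, "x": 0, "y": 0, "z": 0, "wx": 0, "wy": 0, "wz": 0}
    - {"gripper": 80, "x": 0, "y": 0, "z": 0, "wx": 0, "wy": 0, "wz": 0}
    - {"gripper": 80, "x": 0, "y": 0, "z": 0, "wx": 0, "wy": 0, "wz": 0}
    - {"gripper": 80, "x": 0, "y": 0, "z": 0, "wx": 0, "wy": 0, "wz": 0}
    - {"gripper": 80, "x": 0, "y": 0, "z": -0.02, "wx": 0, "wy": 0, "wz": 0}
    - {"gripper": 80, "x": 0, "y": 0, "z": -0.04, "wx": 0, "wy": 0, "wz": 0}
    - {"gripper": 80, "x": 0, "y": 0, "z": -0.04, "wx": 0, "wy": 0, "wz": 0}

```text
t: 19.55
position: [0.4547, 0.2114, 0.2533]
orientation: [3.14, 0.002, -0.07]
wrist_force: [1.6, 0.1, -0.1]
finger_gap: 0.801
```

```bash
python3 st.py
python3 - <<'E'
from h import *
im=imaging.camera("side"); cv2.imwrite("pics/side12.png",cv2.resize(im[60:340,200:520,::-1],None,fx=2.4,fy=2.1,interpolation=cv2.INTER_CUBIC))
im=imaging.camera("top"); cv2.imwrite("pics/top12.png",im[:,:,::-1])
E
```

```text
t 19.55 rel axis [-61.2   7.7] r 61.7 theta deg 7.2 F rad -1.5 tan(+cw) 0.4 z -0.1 gap 0.801 ori [ 3.14e+00  2.00e-03 -7.00e-02] z 0.2533
```

View pics/side12.png

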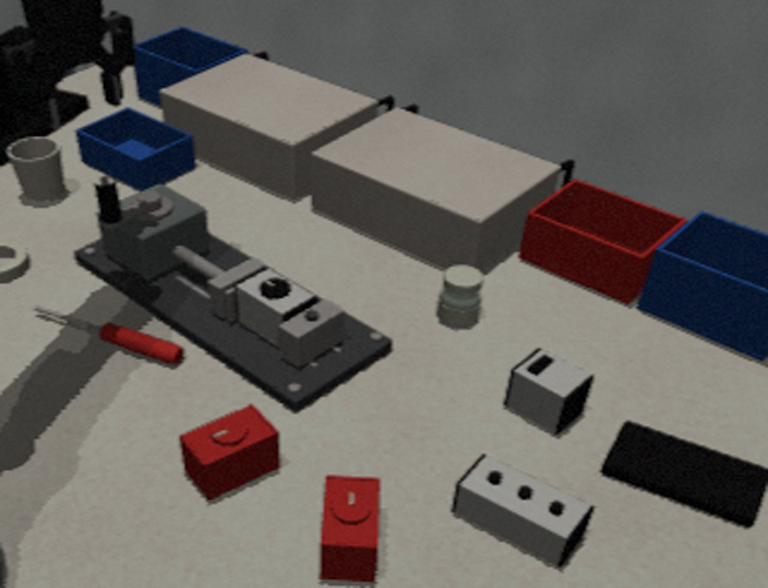

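View pics/top12.png

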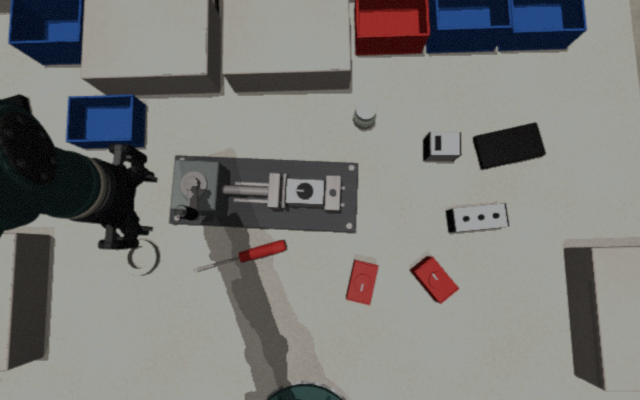

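Run:
```python
from bench import r
print(r.job_done())
```

```text
the job is handed in; nothing more can be done
None
```

I stood the dial case on the vice bed, released it, and wound the crank clockwise about 1.65 turns without letting go of the handle. I then opened the gripper, backed off and handed the job in at about 20 s.

- **Clamping:** the force along the handle's circle stayed at about 5–6 N while winding. Over the last 15° or so it climbed to 11.3 N, and I stopped there. That is nearly 6 N extra, or roughly 50 N of clamping: firm, and well below the 110 N dent limit. With the hand at rest it read about 9.8 N.
- **Final pictures:** the case is upright between both jaws and centred by eye, and the crank is still where I left it. The other two cases and the red look-alikes haven't moved, and the gripper is clear with the wrist force near zero.
- **What disagreed:** in the side picture the fingertips looked about 10 mm higher than the tool data implied. I gripped the handle on its upper half as it was, and the grip held.
- **Not checked:** I did not measure the clamping force after letting go. The vice is described as keeping about 40 N.

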